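Open the hot enamelling kiln with the lid lifter

ROBOT

A 6-joint arm with a two-finger parallel gripper is mounted at the origin on the work surface. World frame = base frame: x ahead of the robot, y to its left, z up, the work surface at z = 0. Lengths are in m, angles in rad, forces in N, time in s.
With the tool pointing down it reaches from about 0.3 to 0.875 m from the base axis. Payload 6.4 kg.
Tool frame: the origin (TCP) lies on the centre line of the jaws, within the pads' length; the fingertips stand 25 mm ahead of it and the grasp point (between the pads) lies 6 mm ahead of it (ctrl.tips_ahead is the z of the fingertips in the tool frame, in m); z points along the fingers, x is the direction in which the jaws open and shut, and the axes are right-handed (so a half turn about z gives the same grasp; the last joint's range is limited). The gripper opens to 85 mm and grips with 20 to 120 N. Pads are 22 mm wide; open, the fingers measure 114 mm over their backs; the gripper's body (76 mm by 85 mm) begins 54 mm behind the grasp point. The pads swing forward as they close: fully open they stand 13 mm farther back than shut.
Start: joints at [1.021, 0.181, 1.607, -0, 1.354, -0.206], TCP at [0.194, 0.541, 0.256] pointing down, gripper open.
Joint ranges: [-2.99, 2.99], [-0.89, 2.07], [0.3, 2.58], [-1.14, 4.28], [0, 2.63], [-3.12, 3.12]. Speed limits (rad/s): [2.57, 2.57, 3.01, 3.14, 3.14, 3.14].

INTERFACE

Orientations are given as a unit quaternion [w, x, y, z].
In Python, from bench import ctrl gives the robot as it stands.
- The arm moves only by the shell command python3 -m pendant 'ROWS'. ROWS is JSON, a list that holds one entry, the list of rows, each a list of 7 numbers: the shift along the tool's x, y, z in m, then the turn, a rotation vector about the tool's x, y, z in rad, then the closure, from -1 (fully open) to 1 (shut). A call has 1 to 10 rows; each row shifts and turns the commanded pose from where the row before left it, along the tool's axes as they then stand; what a row does not reach is not made up. A row lasts 1/10 s, in which the tool goes at most 50 mm and 8.59 degrees, less where a joint would pass 70% of its speed; a pose out of reach is approached as far as the arm can. A call with a gripper value outside its range is refused whole. The fingers move at their own pace and stop on an object; the grip force is fixed at half the most. Time passes only in rows, so rows that do not move let the fingers close. It gives the time, the measured TCP pose, the force and the opening at its end, in the units of the state.
- ctrl.get_obs(): the state, without advancing time (a new reading comes with each control period).
- ctrl.camera(name): name is "side" or "top" or "wrist"; returns (picture, depth): 400x640x3 uint8, red, green, blue; 400x640 float32, m along the optical axis (not along the pixel's ray), 0 where there is no reading.
- ctrl.calibration(name): a dict with "fov_y" (degrees; the focal length in pixels is half the picture's height over the tangent of half this angle, whatever the lens; pixels are square), "cx", "cy" (the principal point, pixels), "camera_from_world" (4x4, takes a point from world to camera coordinates). Camera axes: x right, y down, z forward; pixel columns grow to the right and rows downward; lengths in m; the calibration is good to about 2 mm. A picture is of the moment at which its call begins: read the wrist's pose just before it. calibration takes no time and is no camera call; for the wrist camera it gives the pose at the moment of the call.
- ctrl.hand_in(): hands the job in, once; it reports no verdict.
The state is a dict: "time_s": time; "q": joint angles; "dq": joint speeds; "joint_efforts": joint torques, N m; "eef_pos": TCP position; "eef_rot": TCP orientation; "wrist_force": force on the tool from outside, world axes, zero at the start; "torque": the same for the moment, N m; "opening": opening from 0.0 (shut) to 1.0 (fully open).
Only numpy, scipy, OpenCV 4.12 (cv2) and the standard library are available. Lean on these libraries where they do the work, as an engineer would, in place of code of your own. Each camera call takes 0.05 s, during which the arm holds its last target.

TASK

Take the lid lifter from its stand, hook it under the loop handle of the hot kiln lid at the point where the lid hangs balanced (it is heavier towards its pyrometer, by an amount that differs from day to day), lift the lid off the kiln and set it down gently and centred on the pair of firebricks, then hang the lifter back in the fork of its stand. Never let the lid tip by more than about 7 degrees, touch the hot lid with nothing but the lifter and never force it, and leave the other things on the table where they are.

Things in the scene. Friction and masses are not known exactly. Their poses are not given: they have to be found in the camera images.
- lifter_grip (a point): Lid lifter, 202 mm long, upright, 160 g. This point: centre of its dark wooden grip (30 mm along its x, 26 mm along y, 72 mm tall). Below the grip a steel heat guard disc (54 mm wide, 4 mm thick, underside 40 mm below this point), then a 6 mm rod straight down on the axis, stepping back to x = -15 mm between 118 and 136 mm below this point, and a J-shaped hook in the x-z plane.
- lifter_hook (a point): Inside bottom of the lifter's J-shaped hook, on the lifter's axis, 159 mm below the centre of the grip; same axes as the grip. The hook's underside is 6 mm lower; its tip stands at x = +15 mm, tip's top 11 mm above this point; its back is the rod at x = -15 mm. The mouth faces +x: with its centre 17 to 24 mm above this point, an 8 mm bar passes in over the tip, then settles in the hook.
- lifter: The lid lifter; origin on its axis at the underside of the guard disc, 40 mm below the centre of the grip; same axes.
- lid: Hot kiln lid, loose on the kiln, 194 mm across: a 20 mm steel-banded brick disc, with a plug under it (112 mm across, 8 mm deep). Origin: centre of the plug's underside; flat lid top at z = 28 mm. With its pyrometer (round head 34 mm wide, at y = +76 mm, up to z = 59 mm) it weighs 0.4 to 0.75 kg. Its centre of mass lies 30 to 45 mm below the underside of the loop's bar.
- lid_bar (a point): Middle of the lid's loop handle, centre of an 8 mm steel bar, over the lid's centre, 38 mm above the lid top. The bar runs along y (lid's axes), straight from -48 to +48 mm, then bends down to posts at -54 and +54 mm. The lid balances at a point on the bar 8 to 35 mm from the middle towards the pyrometer (+y); it differs each time, cannot be seen and must be felt. Across the bar it is balanced.
- kiln_mouth (a point): Table-top kiln, fixed: steel drum 185 mm across, 105 mm high, grey control box (60 mm deep) on its +x side. This point: centre of the mouth at rim height. The flat rim is a ring from 64 to 90 mm radius on which the lid's disc lies (lid z = 8 mm), so a lid raised off-balance tips over the rim's 90 mm outer edge. The lid's plug hangs in the mouth with about 8 mm of play.
- bricks_top (a point): Lid rest: centre of the flat top of two pale soft firebricks lying side by side, together 230 mm (x) by 231 mm (y), 45 mm high, fixed. The lid comes to lie there on its plug (lid origin at the height of this point).
- bricks: The pair of firebricks; origin under their middle.
- stand_fork (a point): Lifter stand, fixed, dark steel: fork of two level prongs, top 150 mm above the table, each 20 mm wide, with an 18 mm slot between along the stand's x; slot open at its -x end, 34 mm from this point (middle of slot, prong-top height), post at +55 mm, no higher than the prongs. The lifter hangs here, rod in the slot, disc on both prongs, hook tip to +x; it leaves raised a few mm, along -x.
- enamel_jar: Blue jar, 42 mm wide, 55 mm high, bystander; origin under it.
- red_jar: Red jar, 42 mm wide, 55 mm high, bystander; origin under it.
- glue: White glue bottle, 48 mm wide, 130 mm high, bystander; origin under it.
- brush_mug: Blue mug, 72 mm wide, 90 mm high, handle to its +y, bystander; origin under it.
- test_tile: White test tile 50 x 50 x 6 mm with a green dot, bystander; origin under it.
- scissors: Scissors with green handles, 140 mm long, lying flat, bystander; origin near the pivot.
Mind the look-alikes: they are no part of the job. Leave any pink or purple look-alike of the part that bears stand_fork alone.

How it is judged:
By the outcome, as a careful person would: the job done as asked, in the order asked, and still so for the second after the job is handed in, with the robot touching nothing.
It also fails if it takes over 72 s, if anything falls off the work surface, if the arm or the gripper's body presses on something with over 40 N, if the wrist force passes 120 N, or if a joint passes its speed limit or range.

## Working session

There is one attempt and no reset: what is moved stays moved. The work goes in short steps, Python scripts to look and compute and a shell command to move; the robot and the scene stay as the last step left them, time stands still between calls to the robot, and variables do not carry over. Pictures are saved under pics/ and viewed, and the job is handed in when it is done.

```bash
ls; mkdir -p pics; python3 - <<'E'
from bench import ctrl
import cv2,numpy as np
o=ctrl.get_obs()
for k,v in o.items(): print(k,np.round(v,4))
print(ctrl.tips_ahead)
for n in ("side","top","wrist"):
    c=ctrl.calibration(n); print(n,c["fov_y"],c["cx"],c["cy"]); print(np.round(c["camera_from_world"],4))
    p,d=ctrl.camera(n)
    np.savez(f"pics/{n}0.npz",p=p,d=d,**{k:np.array(v) for k,v in c.items()})
    cv2.imwrite(f"pics/{n}0.png",p[:,:,::-1])
E
```

```text
pics
time_s 0.0
q [ 1.0207  0.1816  1.608   0.      1.3538 -0.2063]
dq [-0.0007  0.0006  0.0013  0.0005  0.0008 -0.0003]
joint_efforts [ 1.20000e-03 -4.44851e+01 -3.51349e+01 -1.00000e-04  9.00000e-03
  0.00000e+00]
eef_pos [0.1935 0.5409 0.2554]
eef_rot [ 3.000e-04  8.176e-01  5.757e-01 -8.000e-04]
wrist_force [-0.2398 -1.2999 -0.0089]
torque [ 0.0149 -0.0538 -0.041 ]
opening 1.0
0.025
side 45.953645999351785 326.8515103009269 204.30587507314374
[[ 0.7997 -0.6002 -0.0166 -0.4708]
 [-0.4666 -0.6039 -0.6463  0.3272]
 [ 0.3779  0.5246 -0.7629  1.2274]
 [ 0.      0.      0.      1.    ]]
top 44.80268038259267 320.9086355593512 194.91681962568396
[[ 0.0111 -0.9999  0.0057 -0.0492]
 [-0.9889 -0.0118 -0.1483  0.563 ]
 [ 0.1484 -0.0039 -0.9889  1.5589]
 [ 0.      0.      0.      1.    ]]
wrist 67.60094496325453 316.54865747735744 195.201013415975
[[ 0.337   0.9415  0.     -0.5742]
 [ 0.8916 -0.3192  0.3212 -0.0405]
 [ 0.3024 -0.1082 -0.947   0.3795]
 [ 0.      0.      0.      1.    ]]
```

View pics/side0.png

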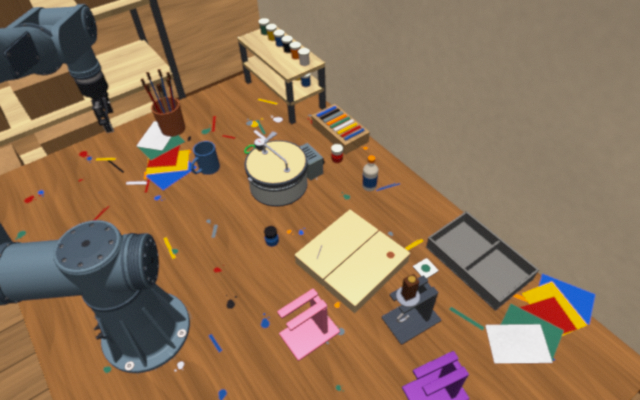

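View pics/top0.png

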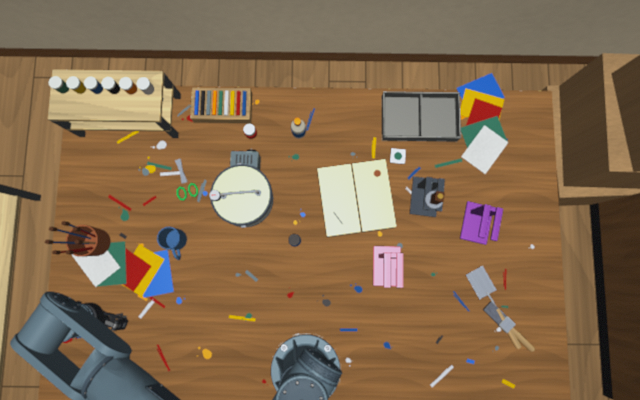

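View pics/wrist0.png

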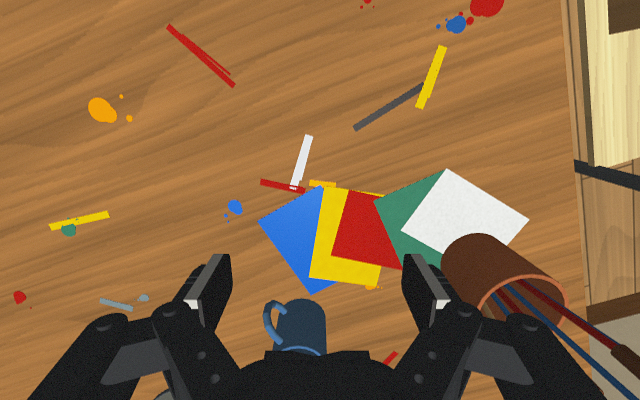

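The top view shows the kiln and lid at (240,195) with the pyrometer head at (214,196), the bricks at (357,198), and the dark stand with the lifter at (430,197). The look-alikes are the pink stand (388,266) and the purple stand (482,222). I choose the dark steel stand that bears the lifter and will check it in close crops.

```bash
cat > h.py <<'E'
import numpy as np,cv2
from bench import ctrl
from scipy.spatial.transform import Rotation as R
def load(f):
    z=np.load(f); return z["p"],z["d"],dict(fov_y=float(z["fov_y"]),cx=float(z["cx"]),cy=float(z["cy"]),camera_from_world=z["camera_from_world"])
def shoot(n,f):
    c=ctrl.calibration(n); p,d=ctrl.camera(n)
    np.savez(f"pics/{f}.npz",p=p,d=d,**{k:np.array(v) for k,v in c.items()}); cv2.imwrite(f"pics/{f}.png",p[:,:,::-1]); return p,d,c
def foc(c): return 200/np.tan(np.radians(c["fov_y"])/2)
def cloud(d,c):
    f=foc(c); v,u=np.mgrid[:400,:640]
    P=np.stack([(u-c["cx"])/f*d,(v-c["cy"])/f*d,d],-1)
    T=np.linalg.inv(c["camera_from_world"]); W=P@T[:3,:3].T+T[:3,3]; W[d==0]=np.nan; return W
def ray(u,v,c):
    f=foc(c);T=np.linalg.inv(c["camera_from_world"])
    return T[:3,3],T[:3,:3]@np.array([(u-c["cx"])/f,(v-c["cy"])/f,1])
def onz(u,v,z,c):
    o,r=ray(u,v,c); return o+r*(z-o[2])/r[2]
def proj(P,c):
    T=np.array(c["camera_from_world"]);q=T[:3,:3]@np.asarray(P)+T[:3,3]; return foc(c)*q[:2]/q[2]+[c["cx"],c["cy"]]
def crop(f,x0,y0,x1,y1,s,out):
    p,_,_=load(f"pics/{f}.npz"); cv2.imwrite(f"pics/{out}.png",cv2.resize(p[y0:y1,x0:x1,::-1],None,fx=s,fy=s,interpolation=cv2.INTER_CUBIC))
E
python3 - <<'E'
from h import *
crop("top0",395,160,475,230,8,"c_top_stand")
crop("side0",360,250,460,350,6,"c_side_stand")
crop("top0",190,140,290,240,6,"c_top_lid")
crop("side0",220,120,350,210,6,"c_side_lid")
for n in("side0","top0"):
    p,d,c=load(f"pics/{n}.npz"); print((d==0).mean()); np.set_printoptions(precision=4,suppress=True)
    W=cloud(d,c)
    m=(W[...,2]>0.06)&(W[...,0]>0.2)
    for lo,hi in((.14,.17),(.17,.25)):
        pass
p,d,c=load("pics/top0.npz");W=cloud(d,c)
for u,v in((435,198),(428,190),(240,195),(357,198),(214,196),(390,260),(294,240),(300,128),(250,130),(170,240)): print(u,v,W[v,u])
E
```

```text
0.004109375
0.0040390625
435 198 [ 0.5312 -0.3755  0.2238]
428 190 [ 0.5674 -0.3735  0.1452]
240 195 [0.5477 0.2101 0.1264]
357 198 [ 0.5542 -0.1616  0.0456]
214 196 [0.539  0.2842 0.1577]
390 260 [ 0.3537 -0.2727  0.0153]
294 240 [0.4141 0.043  0.0444]
300 128 [0.7759 0.0281 0.0924]
250 130 [0.7781 0.1965 0.054 ]
170 240 [0.4115 0.4567 0.0065]
```

View pics/c_top_stand.png

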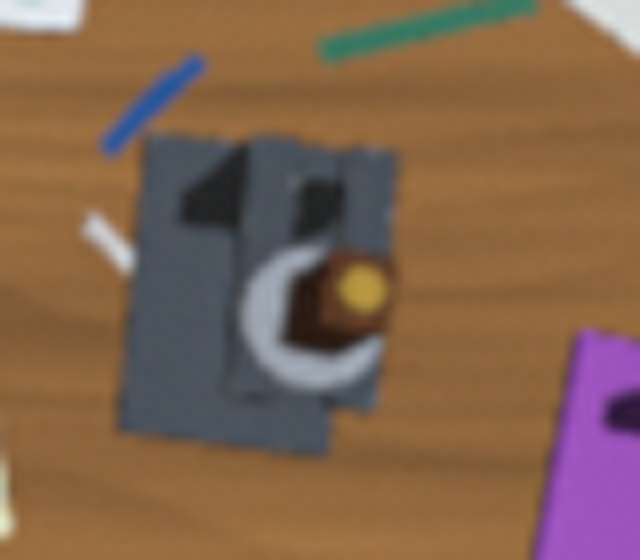

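View pics/c_side_stand.png

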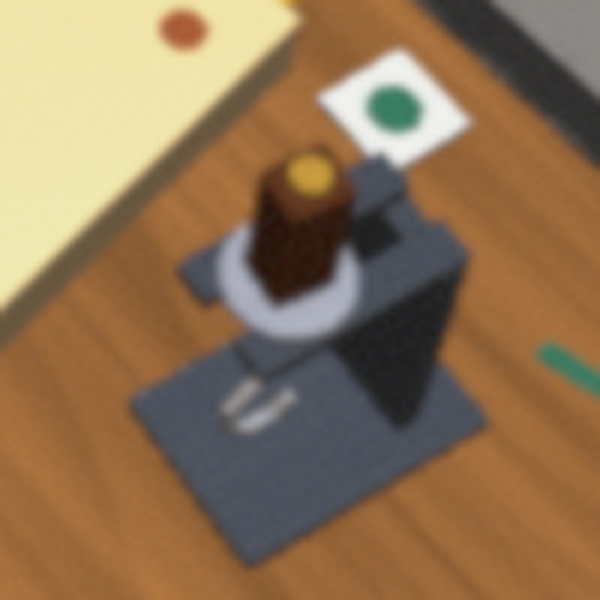

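View pics/c_top_lid.png

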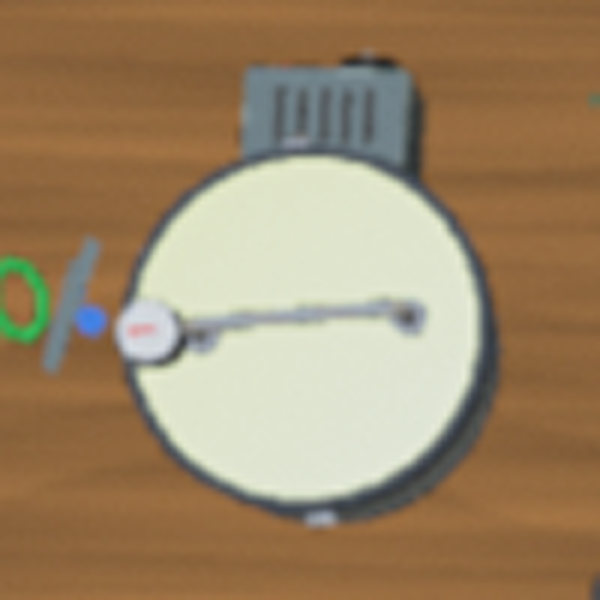

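View pics/c_side_lid.png

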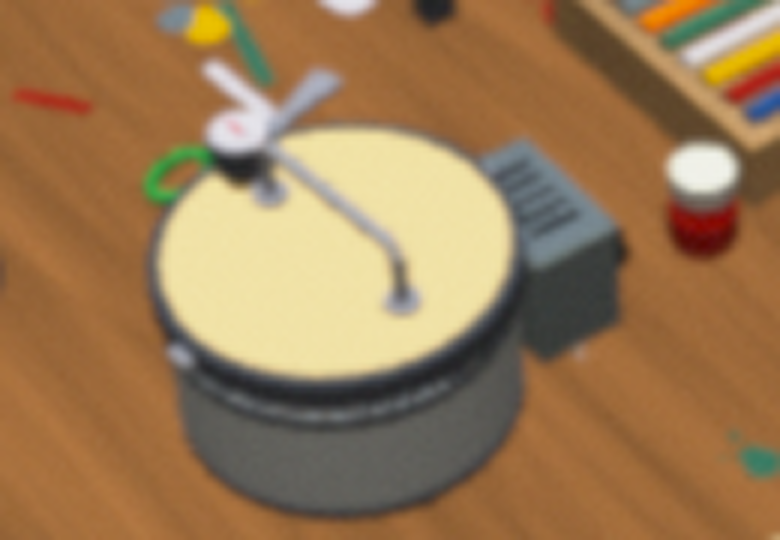

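The dark stand bears the lifter: brown grip with a brass top at crop (360,288), fork slot open toward the robot, hook below. Its J tip points to +x. The lid's bar runs from its posts at crop (200,338) to (408,315), with the pyrometer at (150,330), so lid +y ≈ world +y. Next I measure precisely.

```bash
cat > m.py <<'E'
from h import *
np.set_printoptions(precision=4,suppress=True)
from scipy.optimize import least_squares
def circ(P):
    A=np.c_[2*P,np.ones(len(P))]; s=np.linalg.lstsq(A,(P**2).sum(1),rcond=None)[0]; return s[:2],np.sqrt(s[2]+s[:2]@s[:2])
for n in("side0","top0"):
    p,d,c=load(f"pics/{n}.npz");W=cloud(d,c);hsv=cv2.cvtColor(p,cv2.COLOR_RGB2HSV)
    X,Y,Z=W[...,0],W[...,1],W[...,2]
    print("==",n)
    box=lambda x0,x1,y0,y1,z0,z1:(X>x0)&(X<x1)&(Y>y0)&(Y<y1)&(Z>z0)&(Z<z1)
    m=box(.42,.68,.08,.34,.119,.131)&(hsv[...,1]>15)&(hsv[...,2]>150)
    m=cv2.morphologyEx(m.astype(np.uint8),cv2.MORPH_OPEN,np.ones((3,3)))
    # top face by mask: contour hull ray-cast to z=.125
    cn=max(cv2.findContours(m,cv2.RETR_EXTERNAL,cv2.CHAIN_APPROX_NONE)[0],key=cv2.contourArea)
    h=cv2.convexHull(cn)[:,0]
    P=np.array([onz(u,v,.125,c)[:2] for u,v in h]); ctr,r=circ(P)
    zz=Z[m>0]; print("lid top z",np.median(zz),"circle",ctr,r)
    # bricks
    m=box(.40,.70,-.32,-.0,.035,.055)&(hsv[...,2]>130)
    cn=max(cv2.findContours(m.astype(np.uint8),cv2.RETR_EXTERNAL,cv2.CHAIN_APPROX_NONE)[0],key=cv2.contourArea)
    P=np.array([onz(u,v,.045,c)[:2] for u,v in cn[:,0]]).astype(np.float32)
    print("bricks",cv2.minAreaRect(P), np.nanmedian(Z[m]))
    # bar
    m=box(.45,.65,.12,.30,.150,.175)
    Q=W[m]; print("bar pts",len(Q)); 
    if n=="top0" or 1:
        k=Q[:,1]<.26; q=Q[k]; print(" mean",q.mean(0),"y range",q[:,1].min(),q[:,1].max(), "slope dx/dy",np.polyfit(q[:,1],q[:,0],1))
    m=box(.45,.65,.24,.34,.145,.17)&(hsv[...,2]>150); print("pyro",np.median(W[m],0),m.sum())
    # disc
    m=box(.45,.65,-.45,-.30,.150,.160)&(hsv[...,2]>120)
    u=W[m]; print("disc",len(u),u.mean(0),circ(u[:,:2]) if len(u)>5 else "")
    m=box(.45,.65,-.45,-.30,.20,.24);u=W[m]; print("griptop",len(u),u.mean(0),u[:,2].max())
    m=box(.42,.65,-.45,-.30,.135,.154)&(hsv[...,2]<120); u=W[m]; print("prongs",len(u),np.median(u[:,2]),cv2.minAreaRect(u[:,:2].astype(np.float32)))
    m=box(.42,.68,-.48,-.25,.004,.02)&(hsv[...,2]<110)&(hsv[...,0]>90);u=W[m];print("base",len(u),cv2.minAreaRect(u[:,:2].astype(np.float32)) if len(u) else "")
E
python3 m.py
```

```text
== side0
lid top z 0.12317353319881774 circle [0.5485 0.2058] 0.09082489969267389
bricks ((0.5528383255004883, -0.16387911140918732), (0.23094740509986877, 0.2320031374692917), 8.669965744018555) 0.043342233816554665
bar pts 151
 mean [0.5469 0.1994 0.1625] y range 0.14578472856121705 0.2556174066720598 slope dx/dy [-0.1051  0.5679]
pyro [0.5414 0.2801 0.1539] 64
disc 174 [ 0.5281 -0.3965  0.1533] (array([ 0.5411, -0.3869]), np.float64(0.02623292499539402))
griptop 213 [ 0.5306 -0.3935  0.2196] 0.2327945528058012
prongs 431 0.14796173278810199 ((0.5532547831535339, -0.39402198791503906), (0.05850480496883392, 0.10485555231571198), 83.19839477539062)
base 1012 ((0.5656866431236267, -0.39574259519577026), (0.08783165365457535, 0.12776048481464386), 82.91044616699219)
== top0
lid top z 0.12589558185297833 circle [0.5508 0.2088] 0.09008000522435097
bricks ((0.5587976574897766, -0.15716341137886047), (0.23009257018566132, 0.23091113567352295), 8.62060260772705) 0.045302343564901815
bar pts 191
 mean [0.5518 0.2065 0.1662] y range 0.153347251459354 0.259278761446168 slope dx/dy [-0.092   0.5708]
pyro [0.5453 0.2819 0.1563] 109
disc 101 [ 0.536  -0.3812  0.1542] (array([ 0.5542, -0.3997]), np.float64(0.03627930217645552))
griptop 111 [ 0.5366 -0.3846  0.2236] 0.23418458900273897
prongs 268 0.14901202794337587 ((0.5570704340934753, -0.3884049654006958), (0.060038112103939056, 0.10312056541442871), 83.62451171875)
base 470 ((0.5679327249526978, -0.39023593068122864), (0.08595964312553406, 0.12500645220279694), 83.6396255493164)
```

```bash
cat >> h.py <<'E'
def pose():
    o=ctrl.get_obs(); q=o["eef_rot"]; return np.array(o["eef_pos"]),R.from_quat([q[1],q[2],q[3],q[0]]),o
def show(msg=""):
    p,r,o=pose(); m=r.as_matrix(); print(msg,"t",round(o["time_s"],2),"tcp",np.round(p,4),"toolx yaw",round(np.degrees(np.arctan2(m[1,0],m[0,0])),2),"tilt",np.round(np.degrees(m[:2,2]),2),"F",np.round(o["wrist_force"],2),"M",np.round(o["torque"],3),"open",round(float(o["opening"]),3))
def go(target,yaw=None):
    """tool-frame shift to target after an initial turn to yaw (deg of tool x)"""
    p,r,o=pose(); m=r.as_matrix(); y0=np.degrees(np.arctan2(m[1,0],m[0,0]))
    if yaw is None: yaw=y0
    dz=(yaw-y0+180)%360-180
    y=np.radians(yaw); X=np.array([np.cos(y),np.sin(y),0]); Yv=np.array([np.sin(y),-np.cos(y),0]); d=np.asarray(target)-p
    # residual tilt correction in tool frame
    want=np.c_[X,Yv,[0,0,-1]]; rv=R.from_matrix(m.T@want).as_rotvec()
    print("rotvec",np.round(rv,4),"tool shift after turn",np.round([d@X,d@Yv,-d[2]],4),"dist",round(np.linalg.norm(d),3))
E
python3 - <<'E'
from h import *
show()
p,r,o=pose();c=ctrl.calibration("wrist");T=np.linalg.inv(c["camera_from_world"])
print("cam in tool",r.inv().apply(T[:3,3]-p),"\n",r.as_matrix().T@T[:3,:3])
go([.40,-.385,.36],83.4)
E
```

```text
t 0.15 tcp [0.1936 0.541  0.2556] toolx yaw 70.3 tilt [-0.04 -0.07] F [-0.35  0.24 -0.89] M [-0.018 -0.002  0.051] open 1.002
cam in tool [-0.00052194 -0.08345226 -0.11690189] 
 [[ 9.99998780e-01 -4.82269475e-04  1.48570601e-03]
 [-2.09321749e-05  9.46921259e-01  3.21465596e-01]
 [-1.56187965e-03 -3.21465235e-01  9.46920094e-01]]
rotvec [-0.0004  0.0013 -0.2286] tool shift after turn [-0.8962  0.3115 -0.1044] dist 0.954
```

```bash
python3 -m pendant '[[[0,0,-0.04,0,0,-0.1143,-1],[0,0,-0.04,0,0,-0.1143,-1],[-0.042,0.019,0,0,0,0,-1],[-0.042,0.019,0,0,0,0,-1],[-0.042,0.019,0,0,0,0,-1],[-0.042,0.019,0,0,0,0,-1],[-0.042,0.019,0,0,0,0,-1],[-0.042,0.019,0,0,0,0,-1],[-0.042,0.019,0,0,0,0,-1],[-0.042,0.019,0,0,0,0,-1]]]'; python3 -c "
from h import *
show();go([.50,-.388,.34],83.4)"
```

```text
time_s: 1.15
eef_pos: [0.306, 0.1885, 0.3362]
eef_rot: [0.0, 0.746, 0.666, 0.0]
wrist_force: [1.3, -0.3, 0.2]
opening: 0.999
 t 1.15 tcp [0.306  0.1885 0.3362] toolx yaw 83.44 tilt [0.03 0.  ] F [ 1.29 -0.26  0.18] M [ 0.01  -0.032 -0.05 ] open 0.999
rotvec [ 0.0006 -0.0001  0.0008] tool shift after turn [-0.5504  0.2589 -0.0038] dist 0.608
```

```bash
python3 -m pendant '[[[-0.045,0.02,0,0,0,0,-1],[-0.045,0.02,0,0,0,0,-1],[-0.045,0.02,0,0,0,0,-1],[-0.045,0.02,0,0,0,0,-1],[-0.045,0.02,0,0,0,0,-1],[-0.045,0.02,0,0,0,0,-1],[-0.045,0.02,0,0,0,0,-1],[-0.045,0.02,0,0,0,0,-1],[-0.045,0.02,0,0,0,0,-1],[-0.045,0.02,0,0,0,0,-1]]]'; python3 -c "
from h import *
show();go([.50,-.388,.34],83.4)"
```

```text
time_s: 2.15
eef_pos: [0.4532, -0.2819, 0.3359]
eef_rot: [-0.0, 0.747, 0.665, 0.0]
wrist_force: [0.1, 0.8, 0.1]
opening: 0.998
 t 2.15 tcp [ 0.4532 -0.2819  0.3359] toolx yaw 83.37 tilt [-0.01  0.02] F [0.14 0.82 0.08] M [-0.026 -0.012  0.013] open 0.998
rotvec [-0.0002 -0.0004 -0.0006] tool shift after turn [-0.1     0.0587 -0.0041] dist 0.116
```

```bash
python3 -m pendant '[[[-0.035,0.02,0,0,0,0,-1],[-0.03,0.018,0,0,0,0,-1],[-0.015,0.01,0,0,0,0,-1],[0,0,0,0,0,0,-1],[0,0,0,0,0,0,-1]]]'; python3 -c "
from h import *
show();p,d,c=shoot('wrist','w1');show();W=cloud(d,c);print(W[200,320])"
```

```text
time_s: 2.65
eef_pos: [0.4913, -0.3644, 0.3355]
eef_rot: [-0.001, 0.747, 0.665, 0.0]
wrist_force: [0.2, 0.4, 0.2]
opening: 0.999
 t 2.65 tcp [ 0.4913 -0.3644  0.3355] toolx yaw 83.39 tilt [-0.06  0.08] F [0.21 0.4  0.19] M [ 0.054  0.017 -0.022] open 0.999
 t 2.7 tcp [ 0.4913 -0.3639  0.3359] toolx yaw 83.42 tilt [-0.04  0.06] F [-0.86  1.03 -0.25] M [ 0.008  0.034 -0.035] open 0.999
[ 0.51641715 -0.36322871  0.14892281]
```

View pics/w1.png

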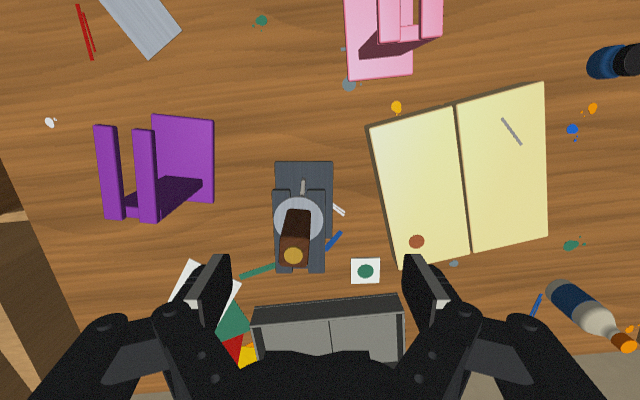

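The wrist view shows the dark stand: disc at (298,218), grip from (296,220) up to its brass top at (293,256), both prongs edge to edge from (272,190) to (326,272). The bricks are at right.

```bash
python3 - <<'E'
from h import *
np.set_printoptions(precision=4,suppress=True)
p,d,c=load("pics/w1.npz");W=cloud(d,c);hsv=cv2.cvtColor(p,cv2.COLOR_RGB2HSV);X,Y,Z=W[...,0],W[...,1],W[...,2]
crop("w1",250,150,350,290,4,"c_w1")
box=lambda x0,x1,y0,y1,z0,z1:(X>x0)&(X<x1)&(Y>y0)&(Y<y1)&(Z>z0)&(Z<z1)
B=(.45,.66,-.46,-.32)
reg=np.zeros((400,640),bool);reg[150:290,250:350]=1
m=reg&(Z>.218);u=W[m];print("top",len(u),u.mean(0),u[:,2].max(),cv2.minAreaRect(u[:,:2].astype(np.float32)))
# brass
m=reg&(hsv[...,1]>120)&(hsv[...,2]>130)&(Z>.2);u=W[m];print("brass",len(u),u.mean(0)); ys,xs=np.nonzero(m);print(xs.mean(),ys.mean(),onz(xs.mean(),ys.mean(),.226,c))
m=reg&(Z>.149)&(Z<.160)&(hsv[...,2]>120);ys,xs=np.nonzero(m);print("disc",xs.min(),xs.max(),ys.min(),ys.max(),W[m].mean(0))
h=cv2.convexHull(np.c_[xs,ys].astype(np.int32))[:,0]
P=np.array([onz(a,b,.154,c)[:2] for a,b in h]);
A=np.c_[2*P,np.ones(len(P))];s=np.linalg.lstsq(A,(P**2).sum(1),rcond=None)[0];print("disc circ",s[:2],np.sqrt(s[2]+s[:2]@s[:2]))
m=reg&(Z>.135)&(Z<.152)&(hsv[...,2]<120);u=W[m];print("prongs",np.median(u[:,2]),cv2.minAreaRect(u[:,:2].astype(np.float32)))
m=box(.40,.70,-.32,-.0,.035,.055)&(hsv[...,2]>130)
cn=max(cv2.findContours(m.astype(np.uint8),cv2.RETR_EXTERNAL,cv2.CHAIN_APPROX_NONE)[0],key=cv2.contourArea)
P=np.array([onz(u,v,.045,c)[:2] for u,v in cn[:,0]]).astype(np.float32)
print("bricks",cv2.minAreaRect(P), np.nanmedian(Z[m]))
E
```

```text
top 954 [ 0.5322 -0.3888  0.2253] 0.23010574603355968 ((0.5345698595046997, -0.3894596993923187), (0.025889236479997635, 0.030071763321757317), 78.78800964355469)
brass 252 [ 0.5349 -0.3895  0.2284]
292.968253968254 255.15873015873015 [ 0.5363 -0.3899  0.226 ]
disc 274 322 197 273 [ 0.5283 -0.3872  0.1534]
disc circ [ 0.5491 -0.3992] 0.03859951666787056
prongs 0.14931998327710022 ((0.5536882281303406, -0.39168089628219604), (0.05738352611660957, 0.10348734259605408), 83.77423858642578)
bricks ((0.5459885597229004, -0.10294444859027863), (0.22940270602703094, 0.11302071064710617), 8.575403213500977) 0.044769391334831654
```

View pics/c_w1.png

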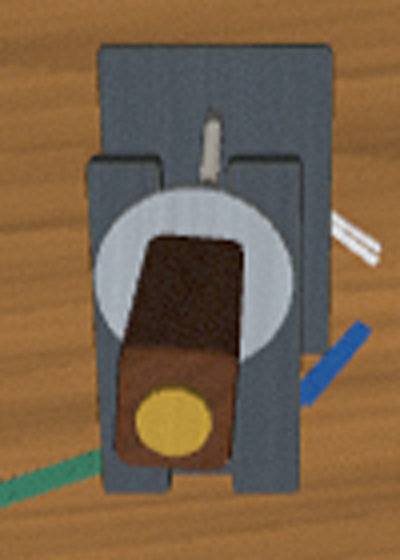

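```bash
python3 - <<'E'
from h import *
np.set_printoptions(precision=4,suppress=True)
p,d,c=load("pics/w1.npz");W=cloud(d,c);hsv=cv2.cvtColor(p,cv2.COLOR_RGB2HSV);Z=W[...,2]
reg=np.zeros((400,640),bool);reg[194:245,270:326]=1
m=reg&(hsv[...,2]>120)&(hsv[...,1]<80)
ys,xs=np.nonzero(m);h=cv2.convexHull(np.c_[xs,ys].astype(np.int32))[:,0]
h=h[(h[:,1]<236)]
P=np.array([onz(a,b,.154,c)[:2] for a,b in h]);A=np.c_[2*P,np.ones(len(P))];s=np.linalg.lstsq(A,(P**2).sum(1),rcond=None)[0];print("disc circ",s[:2],np.sqrt(s[2]+s[:2]@s[:2]),len(h))
# grip: brown mask, top face by depth normal
reg[:]=0;reg[205:272,275:315]=1
m=reg&(hsv[...,2]<140)&((p[...,0].astype(int)-p[...,2])>15)&(Z>.16)
for z0,z1 in((.16,.18),(.18,.2),(.2,.22)):
    k=m&(Z>z0)&(Z<z1);u=W[k]; a=np.polyfit(u[:,1],u[:,0],1); print(z0,len(u),"front face x",u[:,0].mean(),"ymid",(np.percentile(u[:,1],1)+np.percentile(u[:,1],99))/2,u[:,1].min(),u[:,1].max(),"face dir yaw",90-np.degrees(np.arctan(a[0])))
t=m.copy();t=reg&(Z>.2235)&(Z<.232);u=W[t];
print(len(u),cv2.minAreaRect(u[:,:2].astype(np.float32)),u.mean(0))
E
```

```text
disc circ [ 0.5339 -0.3893] 0.02709276772758934 19
0.16 181 front face x 0.5209442254764622 ymid -0.38647401424116584 -0.39838701983487396 -0.3747120895908413 face dir yaw 76.90150406268607
0.18 211 front face x 0.5208433140620254 ymid -0.3866025460877863 -0.3983926912382628 -0.37468886581433314 face dir yaw 77.66012594029714
0.2 275 front face x 0.5208781384347113 ymid -0.3866709200007226 -0.39895885781196205 -0.37488369519295067 face dir yaw 77.40848222602132
789 ((0.5348334908485413, -0.3894575834274292), (0.024745892733335495, 0.028540074825286865), 78.0679931640625) [ 0.5337 -0.3891  0.2261]
```

```bash
python3 -c "
from h import *
go([.535,-.3895,.196],77.7)"
```

```text
rotvec [-0.0008 -0.0009  0.0999] tool shift after turn [-0.0157  0.0481  0.1399] dist 0.149
```

```bash
python3 -m pendant '[[[0,0,0,-0.001,-0.001,0.1,-1],[-0.008,0.024,0,0,0,0,-1],[-0.0077,0.0241,0.01,0,0,0,-1],[0,0,0.04,0,0,0,-1],[0,0,0.04,0,0,0,-1],[0,0,0.03,0,0,0,-1],[0,0,0.01,0,0,0,-1],[0,0,0.01,0,0,0,-1],[0,0,0,0,0,0,-1]]]'; python3 -c "
from h import *
show();go([.535,-.3895,.196],77.7);shoot('wrist','w2')"
```

```text
time_s: 3.6
eef_pos: [0.5355, -0.3902, 0.1967]
eef_rot: [0.001, 0.779, 0.627, -0.0]
wrist_force: [0.2, -0.6, 0.3]
opening: 0.998
 t 3.6 tcp [ 0.5355 -0.3902  0.1967] toolx yaw 77.7 tilt [ 0.06 -0.07] F [ 0.15 -0.59  0.26] M [ 0.014 -0.011  0.008] open 0.998
rotvec [ 0.0012  0.0011 -0.0001] tool shift after turn [ 0.0006 -0.0006  0.0007] dist 0.001
```

View pics/w2.png

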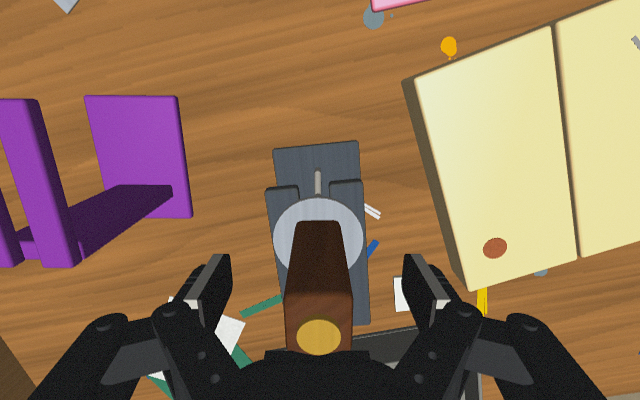

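The grip sits square and centred between the pads (grip x 318, pads' mid 317). Close.

```bash
python3 -m pendant '[[[0,0,0,0,0,0,1],[0,0,0,0,0,0,1],[0,0,0,0,0,0,1],[0,0,0,0,0,0,1],[0,0,0,0,0,0,1],[0,0,0,0,0,0,1]]]'; cat >> h.py <<'E'
def feel(n,cam="top"):
    F=[];M=[];J=[]
    for i in range(n):
        ctrl.camera(cam); o=ctrl.get_obs(); F.append(o["wrist_force"]);M.append(o["torque"]);J.append(o["joint_efforts"])
    F,M,J=map(np.array,(F,M,J)); print("F",np.round(F.mean(0),3),"sd",np.round(F.std(0),3),"M",np.round(M.mean(0),4),"sd",np.round(M.std(0),4),"J",np.round(J.mean(0),3),"sd",np.round(J.std(0),4)); return F.mean(0),J.mean(0)
E
python3 -c "
from h import *
show();feel(4);show()"
```

```text
time_s: 4.25
eef_pos: [0.5356, -0.3909, 0.197]
eef_rot: [0.001, 0.779, 0.627, 0.0]
wrist_force: [-0.3, 0.4, 4.1]
opening: 0.297
 t 4.25 tcp [ 0.5356 -0.3909  0.197 ] toolx yaw 77.67 tilt [ 0.09 -0.11] F [-0.26  0.43  4.08] M [0.119 0.011 0.025] open 0.297
F [-0.211  0.057  5.095] sd [0.327 0.451 1.125] M [ 1.307e-01 -1.000e-04 -1.720e-02] sd [0.0079 0.0136 0.0323] J [-8.0000e-03 -5.2550e+01 -3.2237e+01 -7.8000e-02 -1.4200e-01  2.0000e-03] sd [0.0036 0.2957 0.1989 0.0009 0.009  0.0009]
 t 4.45 tcp [ 0.5356 -0.3909  0.197 ] toolx yaw 77.67 tilt [ 0.09 -0.11] F [-0.37 -0.19  6.4 ] M [ 0.137 -0.021  0.002] open 0.297
```

```bash
python3 -m pendant '[[[0,0,-0.004,0,0,0,1],[0,0,-0.004,0,0,0,1],[0,0,0,0,0,0,1],[-0.001,-0.0149,0,0,0,0,1],[-0.0025,-0.025,0,0,0,0,1],[-0.0025,-0.025,0,0,0,0,1]]]'; python3 -c "
from h import *
show();shoot('wrist','w3');shoot('side','s3')
crop('s3',360,220,480,350,5,'c_s3')"
```

```text
time_s: 5.05
eef_pos: [0.4699, -0.3822, 0.2036]
eef_rot: [0.0, 0.779, 0.627, -0.0]
wrist_force: [0.5, -0.3, -0.8]
opening: 0.297
 t 5.05 tcp [ 0.4699 -0.3822  0.2036] toolx yaw 77.71 tilt [ 0.01 -0.03] F [ 0.49 -0.27 -0.75] M [-0.006 -0.02  -0.002] open 0.297
```

View pics/w3.png

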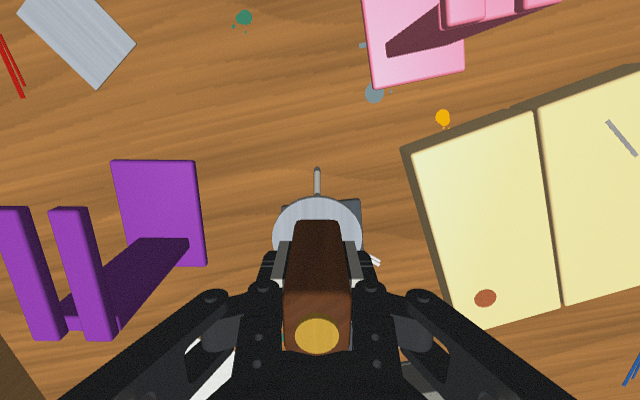

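View pics/c_s3.png

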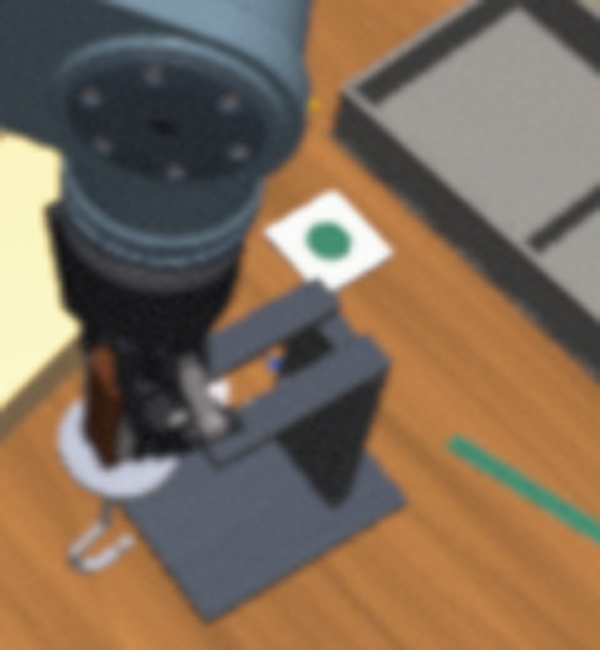

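The lifter is out of the fork, with the hook visible below the disc at crop (95,545). The rod is clear of the prong ends. Next: up, then over to the lid for a close look.

```bash
python3 -m pendant '[[[-0.002,-0.02,-0.005,0,0,0,1],[0,0,-0.04,0,0,0,1],[0,0,-0.045,0,0,0,1],[0,0,-0.045,0,0,-0.105,1],[0,0,-0.045,0,0,-0.105,1],[0,0,-0.035,0,0,-0.104,1],[0,0,0,0,0,0,1]]]'; python3 -c "
from h import *
show();go([.59,.205,.42],95.7)"
```

```text
time_s: 5.85
eef_pos: [0.4521, -0.3814, 0.4263]
eef_rot: [0.006, 0.67, 0.742, -0.001]
wrist_force: [0.9, 0.3, -1.8]
opening: 0.296
 t 5.85 tcp [ 0.4521 -0.3814  0.4263] toolx yaw 95.81 tilt [ 0.47 -0.58] F [ 0.9   0.29 -1.79] M [-0.002 -0.019 -0.002] open 0.296
rotvec [0.0071 0.0109 0.002 ] tool shift after turn [0.5698 0.1954 0.0063] dist 0.602
```

```bash
python3 -m pendant '[[[0.03,0.01,0,0.007,0.011,0,1],[0.045,0.0155,0,0,0,0,1],[0.045,0.0155,0,0,0,0,1],[0.045,0.0155,0,0,0,0,1],[0.045,0.0155,0,0,0,0,1],[0.045,0.0155,0,0,0,0,1],[0.045,0.0155,0,0,0,0,1],[0.045,0.0155,0,0,0,0,1],[0.045,0.0155,0,0,0,0,1],[0.045,0.0155,0,0,0,0,1]]]'; python3 -c "
from h import *
show();go([.59,.205,.42],95.7)"
```

```text
time_s: 6.85
eef_pos: [0.5565, 0.0698, 0.421]
eef_rot: [-0.006, 0.672, 0.741, 0.001]
wrist_force: [0.2, 0.1, -1.0]
opening: 0.294
 t 6.85 tcp [0.5565 0.0698 0.421 ] toolx yaw 95.6 tilt [-0.49  0.53] F [ 0.24  0.1  -1.  ] M [-0.046 -0.012  0.022] open 0.294
rotvec [-0.0076 -0.0101 -0.0017] tool shift after turn [0.1312 0.0468 0.001 ] dist 0.139
```

```bash
python3 -m pendant '[[[0.045,0.0155,0,0,0,0,1],[0.045,0.0155,0,0,0,0,1],[0.03,0.0155,0,0,0,0,1],[0.01,0.0,0,0,0,0,1],[0,0,0,0,0,0,1],[0,0,0,0,0,0,1],[0,0,0,0,0,0,1]]]'; python3 -c "
from h import *
show();shoot('wrist','w4');show();go([.59,.205,.42],95.7)"
```

```text
time_s: 7.55
eef_pos: [0.5898, 0.2, 0.4232]
eef_rot: [-0.006, 0.672, 0.74, 0.001]
wrist_force: [0.8, -0.7, -1.8]
opening: 0.299
 t 7.55 tcp [0.5898 0.2    0.4232] toolx yaw 95.55 tilt [-0.43  0.49] F [ 0.76 -0.69 -1.79] M [ 0.    -0.011  0.014] open 0.299
 t 7.6 tcp [0.5899 0.2    0.4234] toolx yaw 95.54 tilt [-0.4   0.51] F [ 0.23 -0.84 -1.78] M [ 0.058 -0.06   0.003] open 0.297
rotvec [-0.0061 -0.0095 -0.0028] tool shift after turn [0.0049 0.0006 0.0034] dist 0.006
```

View pics/w4.png

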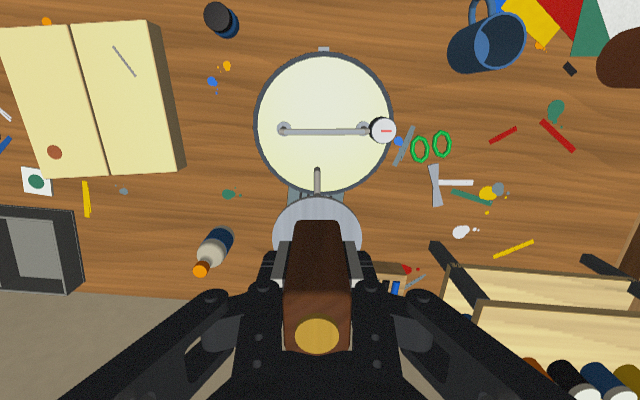

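```bash
python3 - <<'E'
from h import *
np.set_printoptions(precision=4,suppress=True)
crop("w4",250,40,410,200,5,"c_w4")
p,d,c=load("pics/w4.npz");W=cloud(d,c);hsv=cv2.cvtColor(p,cv2.COLOR_RGB2HSV);X,Y,Z=W[...,0],W[...,1],W[...,2]
reg=np.zeros((400,640),bool);reg[45:192,250:400]=1
m=reg&(Z>.118)&(Z<.132)&(hsv[...,2]>150)&(hsv[...,1]>20);print("ztop",np.median(Z[m]))
m2=cv2.morphologyEx(m.astype(np.uint8),cv2.MORPH_OPEN,np.ones((3,3)))
cn=max(cv2.findContours(m2,cv2.RETR_EXTERNAL,cv2.CHAIN_APPROX_NONE)[0],key=cv2.contourArea);h=cv2.convexHull(cn)[:,0]
h=h[(h[:,1]<165)&~((h[:,0]>365)&(h[:,1]>110)&(h[:,1]<150))]
P=np.array([onz(a,b,.125,c)[:2] for a,b in h]);A=np.c_[2*P,np.ones(len(P))];s=np.linalg.lstsq(A,(P**2).sum(1),rcond=None)[0];r=np.sqrt(s[2]+s[:2]@s[:2]);print("lid",s[:2],r,len(h), np.std(np.linalg.norm(P-s[:2],axis=1)-r))
m=reg&(Z>.155)&(Z<.180);m[:,372:]=0;m[160:]=0
ys,xs=np.nonzero(m);u=W[m];print("bar z",np.median(u[:,2]),np.percentile(u[:,2],95),"px",xs.min(),xs.max(),ys.mean())
Q=np.array([onz(a,b,.165,c)[:2] for a,b in zip(xs,ys)])
a=np.polyfit(Q[:,1],Q[:,0],1);print("bar x=a*y+b",a,"yaw",np.degrees(-np.arctan(a[0])),"y",Q[:,1].min(),Q[:,1].max(),"x at lid y",np.polyval(a,s[1]),"mid",(Q.min(0)+Q.max(0))/2)
m=reg&(Z>.150)&(Z<.166)&(hsv[...,2]>180)&(hsv[...,1]<60);m[:,:372]=0;u=W[m];print("pyro",u.mean(0),len(u))
m=np.zeros_like(reg);m[165:196,308:326]=1;m&=(Z>.2)&(Z<.30);u=W[m];print("hook pts",len(u),u.mean(0),u[:,2].min(),u[:,2].max())
# kiln rim hidden; bricks
E
```

```text
ztop 0.124882440830583
lid [0.5481 0.2081] 0.08979511585654253 35 0.00011921836298817302
bar z 0.16556787563876307 0.16732086507283955 px 278 371 131.62782608695653
bar x=a*y+b [-0.1028  0.5696] yaw 5.8685000271468315 y 0.1513425042947887 0.2662856825677544 x at lid y 0.548165541594052 mid [0.5476 0.2088]
pyro [0.5406 0.2836 0.1555] 446
hook pts 176 [0.5774 0.2005 0.2877] 0.26614472990174143 0.29978554980557637
```

View pics/c_w4.png

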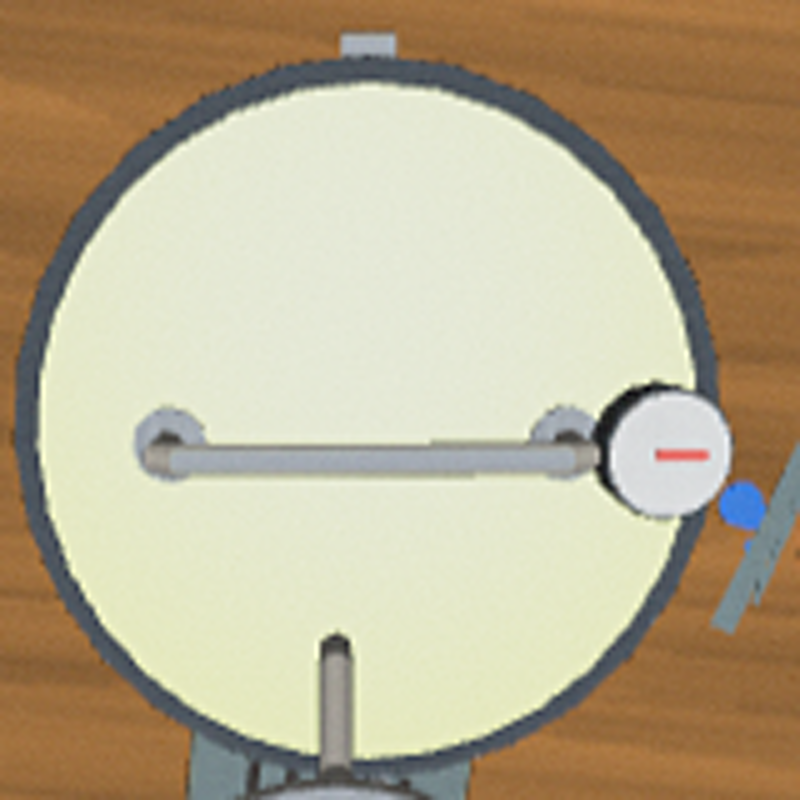

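The lid centre is (0.548,0.208), bar at z≈0.163, yaw 5.9°, pyrometer at +y. All match the given sizes. Next I move to the -x side of the bar for a first feel at s = 8 mm.

```bash
python3 -c "
from h import *
go([.5024,.2114,.42],95.9)"
```

```text
rotvec [-0.0061 -0.0095 -0.0063] tool shift after turn [ 0.0203 -0.0858  0.0034] dist 0.088
```

```bash
python3 -m pendant '[[[0.006,-0.02,0,-0.006,-0.0095,-0.006,1],[0.007,-0.033,0,0,0,0,1],[0.007,-0.033,0,0,0,0,1],[0,0,0.03,0,0,0,1],[0,0,0.04,0,0,0,1],[0,0,0.025,0,0,0,1],[0,0,0,0,0,0,1],[0,0,0,0,0,0,1]]]'; python3 -c "
from h import *
show();go([.5024,.2114,.309],95.9)"
```

```text
time_s: 8.4
eef_pos: [0.5025, 0.2118, 0.3294]
eef_rot: [-0.0, 0.67, 0.743, 0.0]
wrist_force: [0.6, -1.4, -1.2]
opening: 0.3
 t 8.4 tcp [0.5025 0.2118 0.3294] toolx yaw 95.93 tilt [0.01 0.02] F [ 0.57 -1.43 -1.24] M [-0.    -0.032 -0.05 ] open 0.3
rotvec [ 0.0002 -0.0003  0.0005] tool shift after turn [-0.0004 -0.0002  0.0204] dist 0.02
```

```bash
python3 -m pendant '[[[0,0,0.01,0,0,0,1],[0,0,0.0105,0,0,0,1],[0,0,0,0,0,0,1]]]'; python3 -c "
from h import *
show();feel(10,'side');shoot('side','s5');go([.5024,.2114,.309],95.9)
crop('s5',210,60,360,220,5,'c_s5')"
```

```text
time_s: 8.7
eef_pos: [0.5017, 0.2123, 0.3067]
eef_rot: [-0.001, 0.669, 0.743, -0.001]
wrist_force: [-0.0, -0.2, -1.3]
opening: 0.296
 t 8.7 tcp [0.5017 0.2123 0.3067] toolx yaw 95.99 tilt [-0.13 -0.01] F [-0.03 -0.18 -1.28] M [ 0.019 -0.005  0.021] open 0.296
F [ 0.053  0.028 -1.574] sd [0.416 0.612 0.357] M [-0.0013  0.0024  0.0008] sd [0.0295 0.0477 0.0226] J [-2.3000e-02 -4.0853e+01 -3.6946e+01 -0.0000e+00 -6.0000e-03 -0.0000e+00] sd [2.060e-02 1.478e-01 1.878e-01 1.500e-03 2.490e-02 1.000e-04]
rotvec [-0.0001 -0.0003  0.0019] tool shift after turn [-0.0012  0.     -0.0009] dist 0.001
```

View pics/c_s5.png

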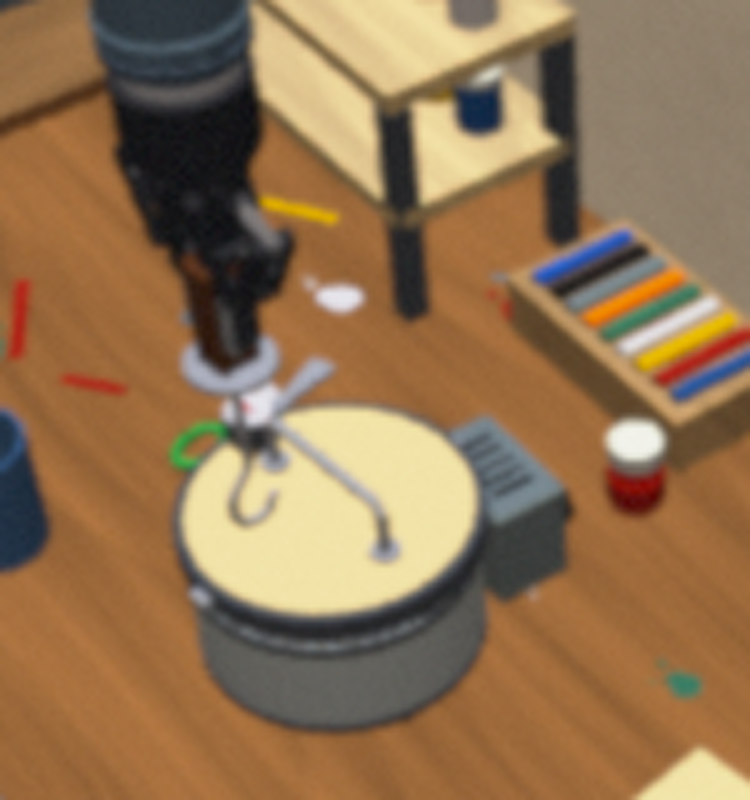

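The in-air force of -1.574 N matches the lifter's weight, so the sensor is unbiased with about 0.4 N noise. The hook is on the -x side of the bar with its mouth toward it. Move in.

```bash
python3 -m pendant '[[[-0.0005,0.008,-0.001,0,0,0,1],[-0.0005,0.01,0,0,0,0,1],[0,0.01,0,0,0,0,1],[0,0.01,0,0,0,0,1],[0,0.007,0,0,0,0,1],[0,0,0,0,0,0,1]]]'; python3 -c "
from h import *
show();shoot('side','s6');crop('s6',210,60,360,220,5,'c_s6')"
```

```text
time_s: 9.85
eef_pos: [0.5481, 0.2162, 0.3086]
eef_rot: [-0.0, 0.669, 0.743, -0.0]
wrist_force: [-0.2, -0.2, -1.5]
opening: 0.296
 t 9.85 tcp [0.5481 0.2162 0.3086] toolx yaw 95.98 tilt [-0.04  0.01] F [-0.23 -0.24 -1.5 ] M [ 0.     0.036 -0.006] open 0.296
```

View pics/c_s6.png

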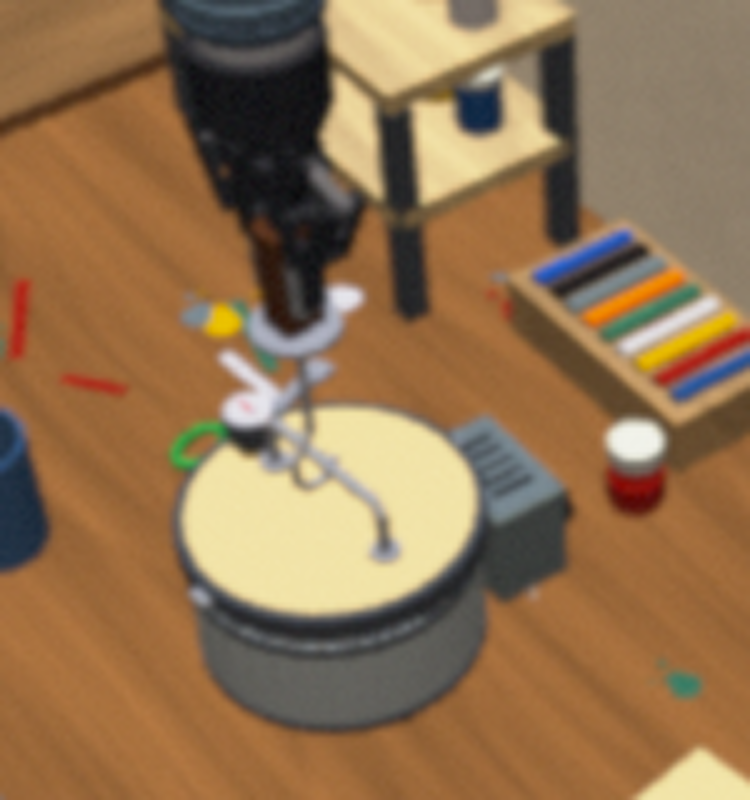

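```bash
python3 -m pendant '[[[0,0,-0.006,0,0,0,1],[0,0,-0.005,0,0,0,1],[0,0,-0.002,0,0,0,1],[0,0,0,0,0,0,1]]]';python3 -m pendant '[[[0,0,-0.002,0,0,0,1],[0,0,0,0,0,0,1]]]' ; python3 -m pendant '[[[0,0,-0.001,0,0,0,1],[0,0,0,0,0,0,1]]]';python3 -m pendant '[[[0,0,-0.001,0,0,0,1],[0,0,0,0,0,0,1]]]'
```

```text
time_s: 10.3
eef_pos: [0.5472, 0.2163, 0.323]
eef_rot: [0.0, 0.669, 0.743, 0.001]
wrist_force: [-0.7, -0.3, -2.1]
opening: 0.296
time_s: 10.5
eef_pos: [0.547, 0.2162, 0.3242]
eef_rot: [-0.0, 0.669, 0.743, 0.0]
wrist_force: [0.7, 0.4, -1.9]
opening: 0.299
time_s: 10.7
eef_pos: [0.5469, 0.2162, 0.3245]
eef_rot: [-0.0, 0.669, 0.743, -0.0]
wrist_force: [-1.1, 0.3, -2.5]
opening: 0.297
time_s: 10.9
eef_pos: [0.5467, 0.2163, 0.3253]
eef_rot: [-0.001, 0.669, 0.743, -0.001]
wrist_force: [-0.0, 1.2, -5.5]
opening: 0.294
```

```bash
python3 -m pendant '[[[0,0,-0.001,0,0,0,1],[0,0,0,0,0,0,1]]]' ; python3 -m pendant '[[[0,0,-0.001,0,0,0,1],[0,0,0,0,0,0,1]]]'; python3 -c "
from h import *
show();feel(16,'side');show();p,d,c=shoot('side','s7');crop('s7',210,60,360,220,5,'c_s7')"
```

```text
time_s: 11.1
eef_pos: [0.547, 0.2163, 0.3267]
eef_rot: [-0.0, 0.669, 0.743, -0.0]
wrist_force: [0.0, 1.1, -6.9]
opening: 0.302
time_s: 11.3
eef_pos: [0.5471, 0.2163, 0.3281]
eef_rot: [-0.0, 0.669, 0.743, 0.0]
wrist_force: [0.4, 0.4, -7.0]
opening: 0.297
 t 11.3 tcp [0.5471 0.2163 0.3281] toolx yaw 96.01 tilt [-0.01  0.02] F [ 0.45  0.41 -6.99] M [ 0.09  -0.029 -0.041] open 0.297
F [-0.085 -0.102 -6.049] sd [0.528 0.415 0.556] M [ 0.0617  0.0192 -0.007 ] sd [0.0287 0.0264 0.0223] J [-1.2000e-01 -4.8641e+01 -3.9954e+01 -9.3000e-02 -8.0000e-03  1.0000e-03] sd [0.0253 0.0162 0.0216 0.0207 0.0054 0.0004]
 t 12.1 tcp [0.5471 0.2162 0.328 ] toolx yaw 96.0 tilt [-0.01  0.01] F [-0.19 -0.74 -5.76] M [ 0.072  0.008 -0.041] open 0.295
```

View pics/c_s7.png

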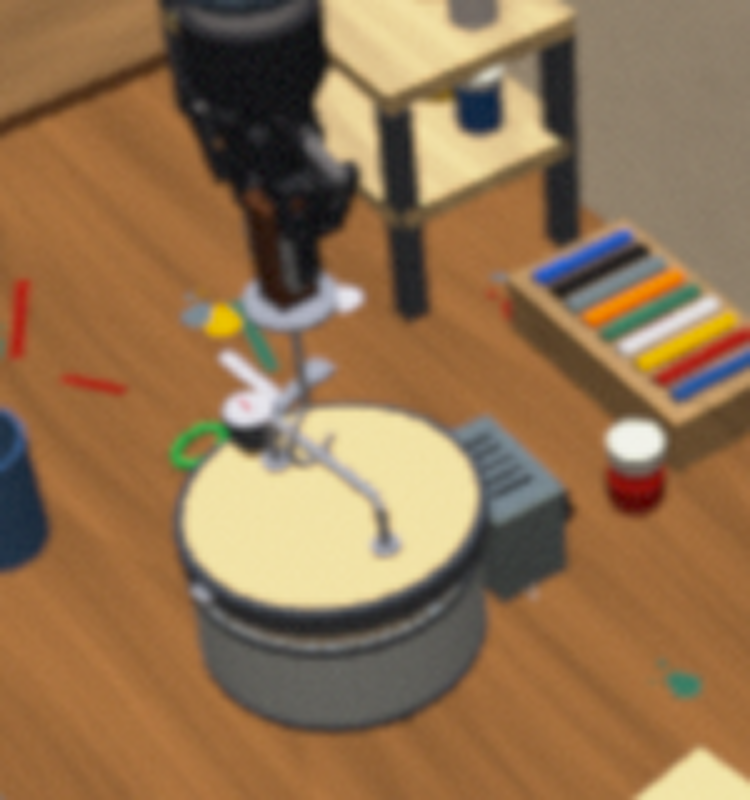

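Probe 1 at s = 8.2 mm: the load is 6.05-1.57 = 4.48 N, with the -y side rising as expected. Lower and slide to s ≈ 35.

```bash
python3 -m pendant '[[[0,0,0.002,0,0,0,1],[0,0,0.002,0,0,0,1],[0,0,0.003,0,0,0,1],[0,0,0.003,0,0,0,1],[0.009,0,0,0,0,0,1],[0.01,0,0,0,0,0,1],[0.008,0,0,0,0,0,1],[0,0,0,0,0,0,1]]]'; python3 -c "
from h import *
show();feel(6,'side');show();C=np.array([.548,.208]);p,_,_=pose();d=p[:2]-C;print('s',-.1025*d[0]+.9947*d[1],'x',.9947*d[0]+.1025*d[1])"
```

```text
time_s: 12.95
eef_pos: [0.544, 0.2447, 0.3182]
eef_rot: [-0.0, 0.668, 0.744, 0.0]
wrist_force: [0.4, -0.5, -1.5]
opening: 0.297
 t 12.95 tcp [0.544  0.2447 0.3182] toolx yaw 96.11 tilt [0.   0.04] F [ 0.4  -0.49 -1.5 ] M [-0.071  0.026 -0.041] open 0.297
F [-0.064 -0.17  -1.407] sd [0.866 0.401 0.353] M [-0.0195  0.0033 -0.0371] sd [0.0433 0.021  0.0316] J [ 2.8500e-01 -4.7027e+01 -3.7502e+01  3.5000e-02  2.0000e-03  1.6000e-02] sd [0.0946 0.0164 0.0355 0.0294 0.0019 0.0234]
 t 13.25 tcp [0.5443 0.2429 0.318 ] toolx yaw 95.99 tilt [-0.01  0.01] F [ 1.5  -0.45 -1.39] M [-0.027 -0.034 -0.017] open 0.293
s 0.03505238924469904 x -6.823364957052758e-05
```

```bash
python3 -m pendant '[[[0,0,-0.003,0,0,0,1],[0,0,-0.002,0,0,0,1],[0,0,-0.001,0,0,0,1],[0,0,-0.001,0,0,0,1],[0,0,-0.001,0,0,0,1],[0,0,-0.001,0,0,0,1],[0,0,-0.001,0,0,0,1],[0,0,0,0,0,0,1]]]'; python3 -c "
from h import *
show();feel(16,'side');show();p,d,c=shoot('side','s8');crop('s8',210,60,360,220,5,'c_s8')"
```

```text
time_s: 14.05
eef_pos: [0.5442, 0.2431, 0.3278]
eef_rot: [-0.0, 0.669, 0.743, -0.0]
wrist_force: [-0.7, 0.6, -7.3]
opening: 0.297
 t 14.05 tcp [0.5442 0.2431 0.3278] toolx yaw 96.01 tilt [-0.04  0.01] F [-0.7   0.57 -7.3 ] M [-0.049  0.003  0.01 ] open 0.297
F [ 0.086 -0.296 -6.443] sd [0.423 0.512 0.483] M [-0.0672  0.0031 -0.0078] sd [0.0329 0.0304 0.0201] J [ 1.2200e-01 -4.9854e+01 -4.0204e+01  9.9000e-02 -3.0000e-02 -0.0000e+00] sd [0.0022 0.0101 0.0106 0.0022 0.0018 0.0002]
 t 14.85 tcp [0.5443 0.2431 0.328 ] toolx yaw 96.01 tilt [-0.02  0.02] F [ 0.55  0.24 -7.21] M [-0.059 -0.007 -0.018] open 0.298
```

View pics/c_s8.png

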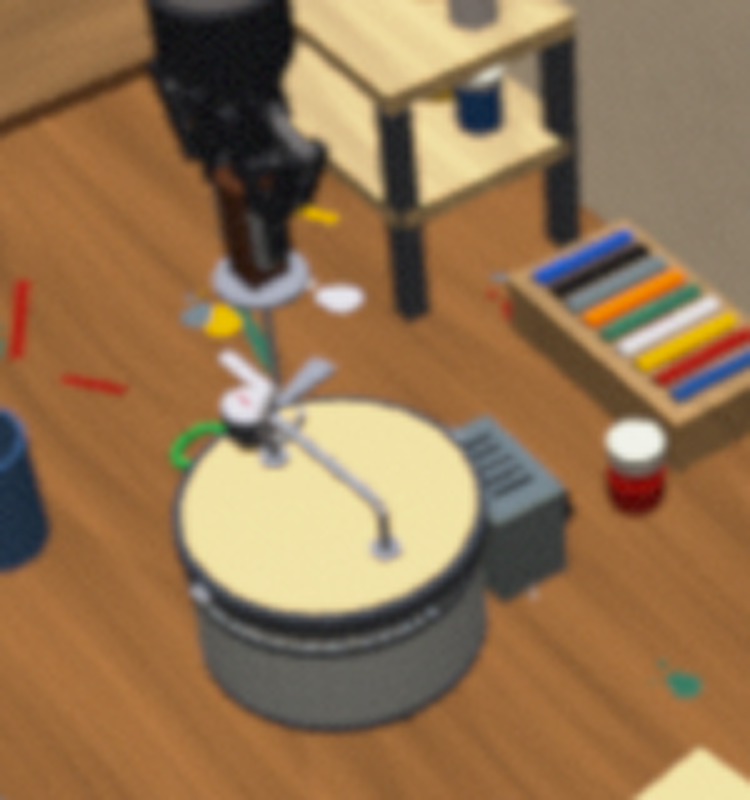

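F1·81.8 = W(90-b) and F2·125 = W(90+b) give W ≈ 5.4 N and b ≈ 22.4 to 23.5 mm. Go to s ≈ 23 and raise a little, checking tilt by plane fits to the lid top.

```bash
cat >> h.py <<'E'
YL=np.array([-.1025,.9947]);XL=np.array([.9947,.1025])
def tiltfit(f,C=(.548,.208),z=.125):
    p,d,c=load(f"pics/{f}.npz");W=cloud(d,c);hsv=cv2.cvtColor(p,cv2.COLOR_RGB2HSV)
    D=W[...,:2]-np.array(C); m=(np.hypot(D[...,0],D[...,1])<.088)&(abs(W[...,2]-z)<.02)&(hsv[...,2]>150)&(hsv[...,1]>25)
    m=cv2.erode(m.astype(np.uint8),np.ones((3,3)))>0
    Q=D[m];x=Q@XL;y=Q@YL;zz=W[...,2][m];k=np.ones(len(zz),bool)
    for _ in range(4):
        A=np.c_[x,y,np.ones(len(x))];s=np.linalg.lstsq(A[k],zz[k],rcond=None)[0];r=zz-A@s;k=abs(r)<2.5*r[k].std()
    print(f,"n",k.sum(),"tilt about bar(x-slope) %.2f along bar(y-slope) %.2f deg, z %.4f, sd %.4f"%(np.degrees(s[0]),np.degrees(s[1]),s[2],r[k].std())); return s
E
python3 -c "
from h import *
for f in('side0','top0','w4','s5','s6','s7','s8'): tiltfit(f)"
python3 -m pendant '[[[0,0,0.002,0,0,0,1],[0,0,0.002,0,0,0,1],[0,0,0.003,0,0,0,1],[0,0,0.003,0,0,0,1],[-0.006,0,0,0,0,0,1],[-0.006,0,0,0,0,0,1],[0,0,0,0,0,0,1],[0,0,0,0,0,0,1]]]'; python3 -c "
from h import *
show();C=np.array([.548,.208]);p,_,_=pose();d=p[:2]-C;print('s',YL@d,'x',XL@d)"
```

```text
side0 n 1225 tilt about bar(x-slope) -0.18 along bar(y-slope) -0.38 deg, z 0.1230, sd 0.0021
top0 n 689 tilt about bar(x-slope) 0.28 along bar(y-slope) 0.14 deg, z 0.1258, sd 0.0032
w4 n 4844 tilt about bar(x-slope) 0.03 along bar(y-slope) 0.07 deg, z 0.1249, sd 0.0008
s5 n 1167 tilt about bar(x-slope) -0.09 along bar(y-slope) -0.13 deg, z 0.1230, sd 0.0021
s6 n 1212 tilt about bar(x-slope) -0.14 along bar(y-slope) -0.42 deg, z 0.1230, sd 0.0020
s7 n 1206 tilt about bar(x-slope) -0.35 along bar(y-slope) -2.59 deg, z 0.1268, sd 0.0020
s8 n 1260 tilt about bar(x-slope) 0.08 along bar(y-slope) 1.26 deg, z 0.1254, sd 0.0020
time_s: 15.7
eef_pos: [0.5457, 0.2308, 0.3183]
eef_rot: [-0.0, 0.669, 0.743, 0.0]
wrist_force: [0.4, 0.1, -2.1]
opening: 0.294
 t 15.7 tcp [0.5457 0.2308 0.3183] toolx yaw 95.96 tilt [0.01 0.02] F [ 0.43  0.08 -2.08] M [ 0.03  -0.001  0.1  ] open 0.294
s 0.022916749727271285 x 6.227497609267389e-05
```

```bash
python3 -m pendant '[[[0,0,-0.003,0,0,0,1],[0,0,-0.002,0,0,0,1],[0,0,-0.001,0,0,0,1],[0,0,-0.001,0,0,0,1],[0,0,-0.001,0,0,0,1],[0,0,-0.001,0,0,0,1],[0,0,-0.001,0,0,0,1],[0,0,0,0,0,0,1]]]'; python3 -c "
from h import *
show();feel(4,'side');shoot('side','s9');tiltfit('s9');shoot('side','s9b');tiltfit('s9b')"
```

```text
time_s: 16.5
eef_pos: [0.5454, 0.2312, 0.3278]
eef_rot: [-0.0, 0.669, 0.743, -0.0]
wrist_force: [0.8, -0.2, -6.2]
opening: 0.295
 t 16.5 tcp [0.5454 0.2312 0.3278] toolx yaw 96.01 tilt [-0.04  0.01] F [ 0.78 -0.17 -6.25] M [-0.036  0.06  -0.022] open 0.295
F [ 0.143  0.026 -6.895] sd [0.496 0.227 0.614] M [ 0.0034 -0.0314  0.0021] sd [0.0157 0.0033 0.01  ] J [ 4.0000e-03 -4.9605e+01 -4.0349e+01  1.0000e-03 -3.0000e-03  0.0000e+00] sd [0.0037 0.0162 0.0219 0.0001 0.009  0.0001]
s9 n 1275 tilt about bar(x-slope) 1.66 along bar(y-slope) -0.93 deg, z 0.1263, sd 0.0021
s9b n 1254 tilt about bar(x-slope) 1.71 along bar(y-slope) -0.71 deg, z 0.1263, sd 0.0021
```

```bash
python3 -m pendant '[[[0,0,-0.002,0,0,0,1],[0,0,-0.002,0,0,0,1],[0,0,-0.002,0,0,0,1],[0,0,0,0,0,0,1],[0,0,0,0,0,0,1]]]'; python3 -c "
from h import *
show();feel(5,'side');shoot('side','s10');tiltfit('s10',z=.132);shoot('side','s10b');tiltfit('s10b',z=.132)"
```

```text
time_s: 17.3
eef_pos: [0.5456, 0.2312, 0.3341]
eef_rot: [-0.0, 0.669, 0.743, 0.0]
wrist_force: [-0.8, -0.6, -6.2]
opening: 0.299
 t 17.3 tcp [0.5456 0.2312 0.3341] toolx yaw 96.0 tilt [-0.    0.02] F [-0.79 -0.64 -6.22] M [-0.008  0.051  0.002] open 0.299
F [ 0.205  0.059 -7.091] sd [0.678 0.505 0.576] M [-0.0174  0.0358 -0.0155] sd [0.0317 0.03   0.0376] J [ 1.0000e-03 -4.9639e+01 -4.0537e+01  2.0000e-03 -1.2000e-02 -0.0000e+00] sd [0.0017 0.0466 0.0524 0.0002 0.0045 0.0001]
s10 n 1279 tilt about bar(x-slope) 1.53 along bar(y-slope) -0.76 deg, z 0.1322, sd 0.0020
s10b n 1289 tilt about bar(x-slope) 1.44 along bar(y-slope) -0.65 deg, z 0.1324, sd 0.0021
```

The lid hangs free, up 9 mm, with tilt about 1.6° across and -0.4° along the bar. That is balanced. Next I refine the bricks' centre from the close wrist pictures.

```bash
python3 - <<'E'
from h import *
np.set_printoptions(precision=4,suppress=True)
for f in("w1","w2","w4","top0","side0"):
    p,d,c=load(f"pics/{f}.npz");W=cloud(d,c);hsv=cv2.cvtColor(p,cv2.COLOR_RGB2HSV);X,Y,Z=W[...,0],W[...,1],W[...,2]
    m=(X>.38)&(X<.72)&(Y>-.34)&(Y<.02)&(Z>.035)&(Z<.055)&(hsv[...,2]>130)
    m=cv2.morphologyEx(m.astype(np.uint8),cv2.MORPH_OPEN,np.ones((3,3)))
    cs=[k for k in cv2.findContours(m,cv2.RETR_EXTERNAL,cv2.CHAIN_APPROX_NONE)[0] if cv2.contourArea(k)>300]
    P=np.array([onz(u,v,.045,c)[:2] for k in cs for u,v in k[:,0]]).astype(np.float32)
    bd=np.concatenate([k[:,0] for k in cs]);print(f,len(cs),"bricks",cv2.minAreaRect(P),"px",bd.min(0),bd.max(0),np.median(Z[m>0]))
E
```

```text
w1 2 bricks ((0.5546857118606567, -0.16046534478664398), (0.22940833866596222, 0.2293354719877243), 8.590782165527344) px [369  81] [547 269] 0.044770442558407925
w2 2 bricks ((0.5584579706192017, -0.18603584170341492), (0.22846469283103943, 0.1792035698890686), 8.55129623413086) px [414   0] [639 291] 0.04466278360754533
w4 2 bricks ((0.5557249784469604, -0.15731966495513916), (0.22825823724269867, 0.2295350730419159), 8.563523292541504) px [ 0 20] [176 178] 0.04393444590586709
top0 1 bricks ((0.5587133765220642, -0.15712888538837433), (0.2301284819841385, 0.23081344366073608), 8.558355331420898) px [317 159] [395 235] 0.04530915113701095
side0 1 bricks ((0.5532726645469666, -0.16381290555000305), (0.23006869852542877, 0.2320031374692917), 8.669966697692871) px [295 210] [407 305] 0.043342233816554665
```

```bash
python3 -m pendant '[[[0,0,-0.002,0,0,0,1],[0,0,-0.003,0,0,0,1],[0,0,-0.005,0,0,0,1],[0,0,-0.006,0,0,0,1],[0,0,-0.005,0,0,0,1],[0,0,-0.004,0,0,0,1],[0,0,-0.002,0,0,0,1],[0,0,-0.001,0,0,0,1],[0,0,0,0,0,0,1]]]'; python3 -c "
from h import *
show();shoot('side','s11');tiltfit('s11',z=.160);go([.5526,-.1368,.362],96)"
```

```text
time_s: 18.55
eef_pos: [0.5455, 0.2312, 0.362]
eef_rot: [-0.0, 0.669, 0.743, -0.0]
wrist_force: [-0.0, 0.6, -7.5]
opening: 0.294
 t 18.55 tcp [0.5455 0.2312 0.362 ] toolx yaw 96.0 tilt [-0.02  0.01] F [-0.02  0.6  -7.45] M [ 0.045 -0.007 -0.007] open 0.294
s11 n 1291 tilt about bar(x-slope) 1.52 along bar(y-slope) -0.31 deg, z 0.1604, sd 0.0019
rotvec [-0.0006 -0.0003  0.0001] tool shift after turn [-3.667e-01 -3.140e-02 -2.000e-04] dist 0.368
```

```bash
python3 -m pendant '[[[-0.0015,-0.0001,0,0,0,0,1],[-0.003,-0.0003,0,0,0,0,1],[-0.0045,-0.0004,0,0,0,0,1],[-0.006,-0.0005,0,0,0,0,1],[-0.0075,-0.0006,0,0,0,0,1],[-0.009,-0.0008,0,0,0,0,1],[-0.0105,-0.0009,0,0,0,0,1],[-0.012,-0.001,0,0,0,0,1],[-0.0135,-0.0012,0,0,0,0,1],[-0.015,-0.0013,0,0,0,0,1]]]'; python3 -m pendant '[[[-0.015,-0.0013,0,0,0,0,1],[-0.015,-0.0013,0,0,0,0,1],[-0.015,-0.0013,0,0,0,0,1],[-0.015,-0.0013,0,0,0,0,1],[-0.015,-0.0013,0,0,0,0,1],[-0.015,-0.0013,0,0,0,0,1],[-0.015,-0.0013,0,0,0,0,1],[-0.015,-0.0013,0,0,0,0,1],[-0.015,-0.0013,0,0,0,0,1],[-0.015,-0.0013,0,0,0,0,1]]]'; python3 -c "
from h import *
show();go([.5526,-.1368,.362],96)"
```

```text
time_s: 19.6
eef_pos: [0.5471, 0.1471, 0.362]
eef_rot: [-0.0, 0.669, 0.743, 0.0]
wrist_force: [-0.0, -0.5, -7.0]
opening: 0.296
time_s: 20.6
eef_pos: [0.5499, -0.0034, 0.3619]
eef_rot: [-0.0, 0.669, 0.743, 0.0]
wrist_force: [0.4, -1.0, -6.6]
opening: 0.299
 t 20.6 tcp [ 0.5499 -0.0034  0.3619] toolx yaw 96.0 tilt [-0.02  0.02] F [ 0.38 -1.05 -6.56] M [ 0.016  0.031 -0.003] open 0.299
rotvec [-0.0003 -0.0003  0.0001] tool shift after turn [-1.329e-01 -1.120e-02 -1.000e-04] dist 0.133
```

```bash
python3 -m pendant '[[[-0.015,-0.0013,0,0,0,0,1],[-0.015,-0.0013,0,0,0,0,1],[-0.015,-0.0013,0,0,0,0,1],[-0.015,-0.0013,0,0,0,0,1],[-0.0135,-0.0012,0,0,0,0,1],[-0.012,-0.001,0,0,0,0,1],[-0.0105,-0.0009,0,0,0,0,1],[-0.009,-0.0008,0,0,0,0,1],[-0.0075,-0.0006,0,0,0,0,1],[-0.006,-0.0005,0,0,0,0,1]]]'; python3 -m pendant '[[[-0.005,-0.0004,0,0,0,0,1],[-0.004,-0.0003,0,0,0,0,1],[-0.003,-0.0002,0,0,0,0,1],[-0.002,-0.0002,0,0,0,0,1],[-0.001,-0.0001,0,0,0,0,1],[0,0,0,0,0,0,1],[0,0,0,0,0,0,1]]]';python3 -c "
from h import *
show();go([.5526,-.1368,.362],96);shoot('side','s12');shoot('top','t12');C=(.555,-.145);tiltfit('s12',C=C,z=.16);tiltfit('t12',C=C,z=.16);crop('s12',260,120,460,330,4,'c_s12');crop('t12',280,130,440,270,5,'c_t12')"
```

```text
time_s: 21.6
eef_pos: [0.5521, -0.1216, 0.3619]
eef_rot: [-0.0, 0.669, 0.743, 0.0]
wrist_force: [1.0, -0.6, -6.7]
opening: 0.301
time_s: 22.3
eef_pos: [0.5525, -0.136, 0.3619]
eef_rot: [-0.0, 0.669, 0.743, 0.0]
wrist_force: [0.9, -0.3, -7.7]
opening: 0.294
 t 22.3 tcp [ 0.5525 -0.136   0.3619] toolx yaw 96.02 tilt [-0.02  0.02] F [ 0.89 -0.34 -7.69] M [-0.05   0.009  0.05 ] open 0.294
rotvec [-0.0003 -0.0004  0.0003] tool shift after turn [-0.0008  0.     -0.0001] dist 0.001
s12 n 1805 tilt about bar(x-slope) 1.64 along bar(y-slope) -1.16 deg, z 0.1612, sd 0.0018
t12 n 0 tilt about bar(x-slope) 0.00 along bar(y-slope) 0.00 deg, z 0.0000, sd nan
  ret = _var(a, axis=axis, dtype=dtype, out=out, ddof=ddof,
  arrmean = um.true_divide(arrmean, div, out=arrmean,
  ret = ret.dtype.type(ret / rcount)
```

View pics/c_s12.png

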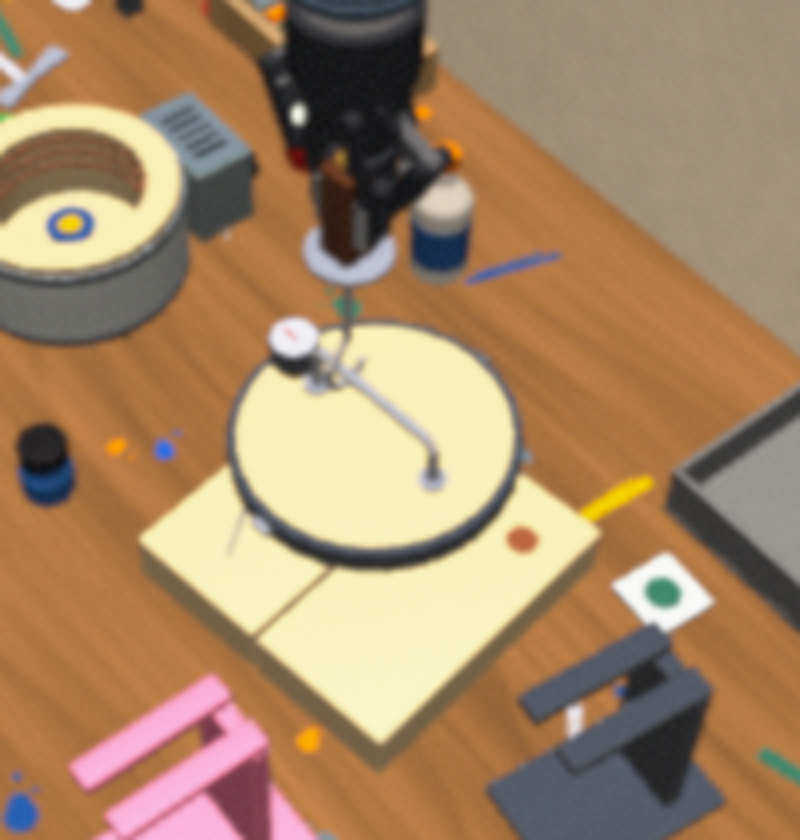

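View pics/c_t12.png

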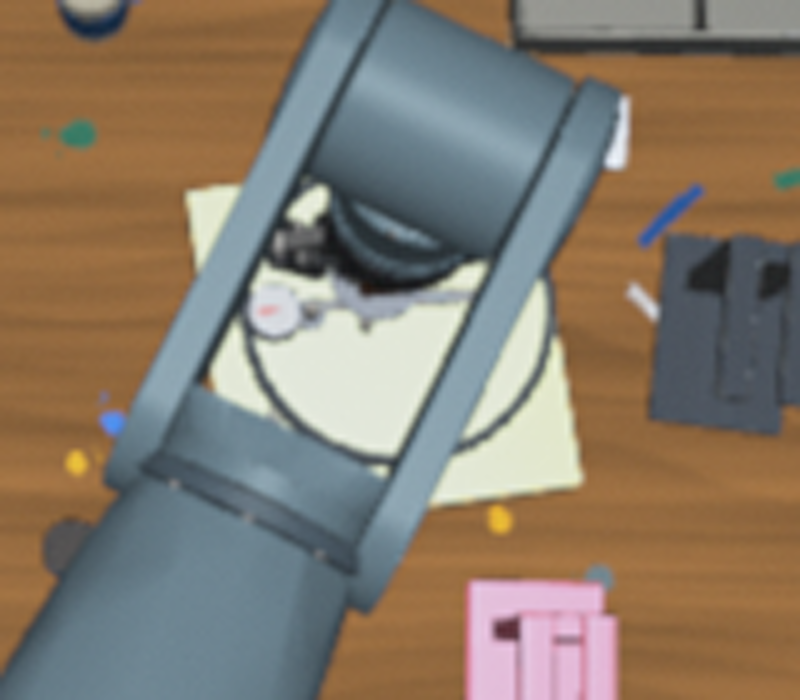

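Side view: the lid hangs level over the bricks, hooked near its pyrometer post. Measure the lid centre relative to the bricks with the same camera.

```bash
cat >> h.py <<'E'
def lidc(f,z,C,s=None):
    p,d,c=load(f"pics/{f}.npz");W=cloud(d,c);hsv=cv2.cvtColor(p,cv2.COLOR_RGB2HSV)
    D=W[...,:2]-np.array(C);m=(np.hypot(D[...,0],D[...,1])<.12)&(abs(W[...,2]-z)<.014)&(hsv[...,2]>150)&(hsv[...,1]>20)
    m=cv2.morphologyEx(m.astype(np.uint8),cv2.MORPH_OPEN,np.ones((3,3)))
    cn=max(cv2.findContours(m,cv2.RETR_EXTERNAL,cv2.CHAIN_APPROX_NONE)[0],key=cv2.contourArea);h=cv2.convexHull(cn)[:,0]
    P=np.array([onz(a,b,z,c)[:2] for a,b in h])
    for _ in range(3):
        A=np.c_[2*P,np.ones(len(P))];q=np.linalg.lstsq(A,(P**2).sum(1),rcond=None)[0];r=np.sqrt(q[2]+q[:2]@q[:2]);e=abs(np.linalg.norm(P-q[:2],axis=1)-r);P=P[e<max(.002,np.median(e)*2)]
    print(f,"centre",np.round(q[:2],4),"r",round(r,4),len(P)); return q[:2]
E
python3 -c "
from h import *
C=(.555,-.160)
lidc('side0',.1232,(.548,.206));lidc('s11',.1604,(.548,.206));q=lidc('s12',.1612,C);tiltfit('s12',C=q,z=.16);feel(4,'side')"
```

```text
side0 centre [0.5495 0.2076] r 0.0913 27
s11 centre [0.5508 0.2075] r 0.0917 28
s12 centre [ 0.5576 -0.1603] r 0.092 27
s12 n 2055 tilt about bar(x-slope) 1.65 along bar(y-slope) -1.09 deg, z 0.1615, sd 0.0018
F [-0.026  0.084 -6.61 ] sd [0.541 0.43  0.513] M [-0.023   0.0095 -0.0032] sd [0.0085 0.0121 0.0254] J [-4.0000e-03 -4.6320e+01 -4.0851e+01  6.0000e-03 -5.0000e-03  0.0000e+00] sd [0.0102 0.0056 0.0006 0.0006 0.0003 0.0001]
```

```bash
python3 -m pendant '[[[-0.0009,-0.0011,0.002,0,0,0,1],[0,0,0.005,0,0,0,1],[0,0,0.008,0,0,0,1],[0,0,0.01,0,0,0,1],[0,0,0.01,0,0,0,1],[0,0,0.01,0,0,0,1],[0,0,0.01,0,0,0,1],[0,0,0.008,0,0,0,1],[0,0,0.007,0,0,0,1],[0,0,0.005,0,0,0,1]]]'; python3 -m pendant '[[[0,0,0.003,0,0,0,1],[0,0,0.002,0,0,0,1],[0,0,0.001,0,0,0,1],[0,0,0,0,0,0,1]]]';python3 -c "
from h import *
show();shoot('side','s13');q=lidc('s13',.080,(.555,-.16));tiltfit('s13',C=q,z=.08)"
```

```text
time_s: 23.6
eef_pos: [0.5514, -0.1371, 0.2862]
eef_rot: [-0.0, 0.669, 0.743, -0.0]
wrist_force: [-0.5, -0.3, -7.4]
opening: 0.299
time_s: 24.0
eef_pos: [0.5516, -0.1372, 0.2811]
eef_rot: [-0.0, 0.669, 0.743, 0.0]
wrist_force: [-0.4, -0.0, -7.3]
opening: 0.297
 t 24.0 tcp [ 0.5516 -0.1372  0.2811] toolx yaw 96.01 tilt [0. 0.] F [-0.35 -0.03 -7.28] M [ 0.049 -0.001  0.003] open 0.297
s13 centre [ 0.5575 -0.1603] r 0.0933 30
s13 n 1928 tilt about bar(x-slope) 1.80 along bar(y-slope) -0.61 deg, z 0.0804, sd 0.0020
```

```bash
python3 -m pendant '[[[0,0,0.001,0,0,0,1],[0,0,0.002,0,0,0,1],[0,0,0.001,0,0,0,1],[0,0,0.001,0,0,0,1],[0,0,0.0005,0,0,0,1]]]'; python3 -m pendant '[[[0,0,0.0005,0,0,0,1],[0,0,0.0005,0,0,0,1],[0,0,0.0005,0,0,0,1],[0,0,0.0005,0,0,0,1]]]';  python3 -m pendant '[[[0,0,0.0005,0,0,0,1],[0,0,0.0005,0,0,0,1],[0,0,0,0,0,0,1]]]'; python3 -m pendant '[[[0,0,0.0005,0,0,0,1],[0,0,0.0005,0,0,0,1],[0,0,0,0,0,0,1]]]'
```

```text
time_s: 24.55
eef_pos: [0.5514, -0.1371, 0.2752]
eef_rot: [-0.0, 0.669, 0.743, -0.0]
wrist_force: [-0.5, -0.1, -7.6]
opening: 0.296
time_s: 24.95
eef_pos: [0.5516, -0.1372, 0.2735]
eef_rot: [-0.0, 0.669, 0.743, 0.0]
wrist_force: [1.1, -0.6, -6.8]
opening: 0.299
time_s: 25.25
eef_pos: [0.5518, -0.1373, 0.2727]
eef_rot: [0.0, 0.669, 0.743, 0.0]
wrist_force: [0.5, 0.3, -5.8]
opening: 0.299
time_s: 25.55
eef_pos: [0.5516, -0.1372, 0.272]
eef_rot: [0.0, 0.669, 0.743, 0.0]
wrist_force: [-0.0, 0.2, -2.6]
opening: 0.293
```

```bash
python3 -m pendant '[[[0,0,0.0005,0,0,0,1],[0,0,0.001,0,0,0,1],[0,0,0.002,0,0,0,1],[0,0,0.003,0,0,0,1],[0,0,0.004,0,0,0,1],[0,0,0.004,0,0,0,1],[0,0,0.0015,0,0,0,1],[0,0,0,0,0,0,1]]]'; python3 -c "
from h import *
show();shoot('side','s14');q=lidc('s14',.071,(.555,-.16));tiltfit('s14',C=q,z=.071);go([.5516,-.1372,.256],96);crop('s14',280,150,430,320,5,'c_s14')"
```

```text
time_s: 26.35
eef_pos: [0.5512, -0.137, 0.2549]
eef_rot: [-0.001, 0.669, 0.743, -0.0]
wrist_force: [0.3, -0.5, -1.6]
opening: 0.294
 t 26.35 tcp [ 0.5512 -0.137   0.2549] toolx yaw 96.0 tilt [-0.06  0.04] F [ 0.29 -0.49 -1.61] M [ 0.008 -0.021  0.058] open 0.294
s14 centre [ 0.5573 -0.1596] r 0.0929 29
s14 n 1880 tilt about bar(x-slope) -0.10 along bar(y-slope) -0.29 deg, z 0.0719, sd 0.0020
rotvec [-0.0005 -0.0004  0.0001] tool shift after turn [-0.0001  0.0002 -0.0008] dist 0.001
```

View pics/c_s14.png

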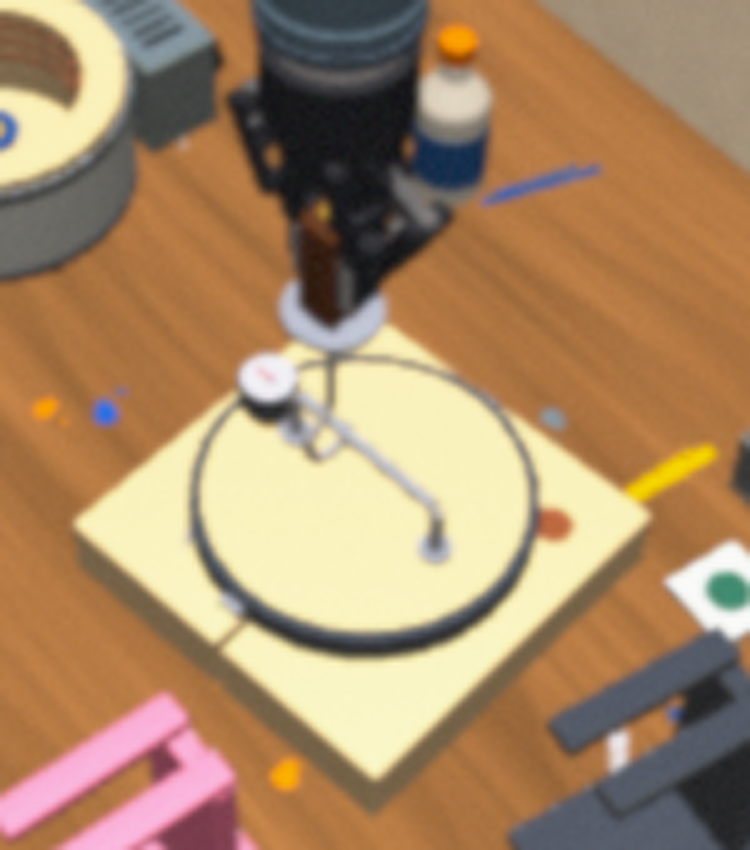

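```bash
python3 -m pendant '[[[0,0,-0.001,0,0,0,1],[0,-0.004,0,0,0,0,1],[0,-0.008,0,0,0,0,1],[0,-0.01,0,0,0,0,1],[0,-0.01,0,0,0,0,1],[0,-0.01,0,0,0,0,1],[0,-0.008,0,0,0,0,1],[0,0,0,0,0,0,1]]]'; python3 -c "
from h import *
show();shoot('side','s15');q=lidc('s15',.071,(.555,-.16));crop('s15',280,150,430,320,5,'c_s15')"
```

```text
time_s: 27.2
eef_pos: [0.5007, -0.1425, 0.2565]
eef_rot: [-0.0, 0.669, 0.743, -0.0]
wrist_force: [-0.1, 0.3, -1.9]
opening: 0.298
 t 27.2 tcp [ 0.5007 -0.1425  0.2565] toolx yaw 95.96 tilt [-0.02  0.01] F [-0.12  0.29 -1.88] M [ 0.023 -0.009  0.037] open 0.298
s15 centre [ 0.5573 -0.1597] r 0.0929 31
```

View pics/c_s15.png

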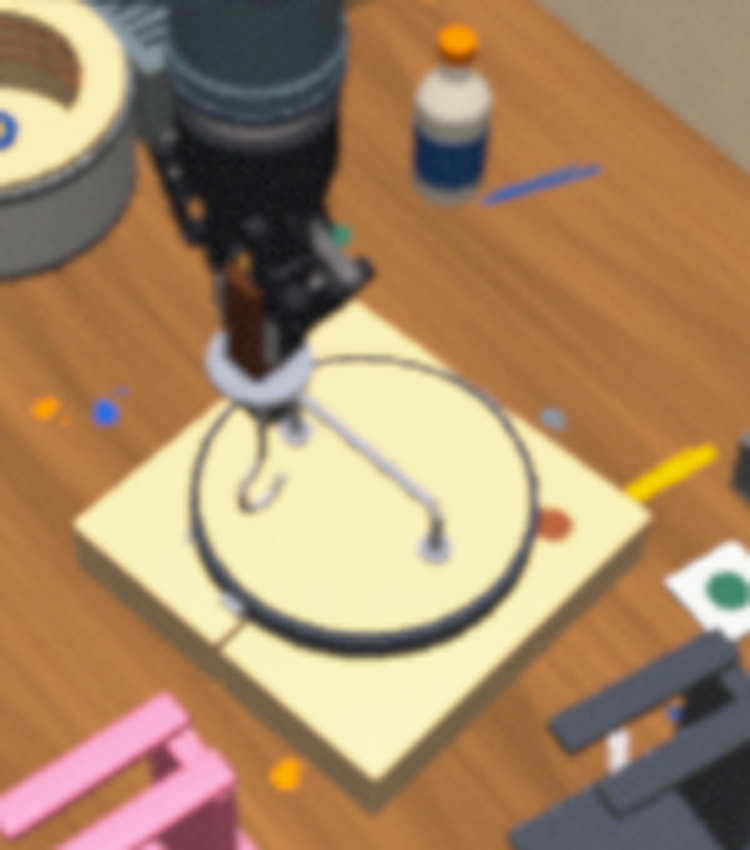

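The hook is clear of the bar and the lid lies flat. Raise and look down at the lid and bricks with the wrist camera.

```bash
python3 -m pendant '[[[0,0,-0.015,0,0,0,1],[0,0,-0.04,0,0,0,1],[0,0,-0.045,0,0,0,1],[0,0,-0.045,0,0,0,1],[0,0.03,-0.02,0,0,0,1],[0,0.04,0,0,0,0,1],[0,0.03,0,0,0,0,1],[0,0.01,0,0,0,0,1],[0,0,0,0,0,0,1],[0,0,0,0,0,0,1]]]'; python3 - <<'E'
from h import *
np.set_printoptions(precision=4,suppress=True)
show();shoot('wrist','w16')
p,d,c=load("pics/w16.npz");W=cloud(d,c);hsv=cv2.cvtColor(p,cv2.COLOR_RGB2HSV);X,Y,Z=W[...,0],W[...,1],W[...,2]
print("bricks seen z", [np.round(W[v,u],3) for u,v in((320,110),(320,60))])
m=(X>.38)&(X<.72)&(Y>-.34)&(Y<.02)&(Z>.036)&(Z<.054)&(hsv[...,2]>130)
m=cv2.morphologyEx(m.astype(np.uint8),cv2.MORPH_OPEN,np.ones((3,3)));cs=[k for k in cv2.findContours(m,cv2.RETR_EXTERNAL,cv2.CHAIN_APPROX_NONE)[0] if cv2.contourArea(k)>100]
P=np.array([onz(u,v,.045,c)[:2] for k in cs for u,v in k[:,0]]).astype(np.float32);print(cv2.minAreaRect(P),[cv2.boundingRect(k) for k in cs])
lidc('w16',.073,(.555,-.16));tiltfit('w16',C=(.555,-.16),z=.073)
E
```

```text
time_s: 28.25
eef_pos: [0.6107, -0.1309, 0.421]
eef_rot: [-0.001, 0.669, 0.743, -0.0]
wrist_force: [0.0, -0.3, -2.2]
opening: 0.298
 t 28.25 tcp [ 0.6107 -0.1309  0.421 ] toolx yaw 96.01 tilt [-0.08  0.03] F [ 0.01 -0.3  -2.17] M [ 0.064 -0.016 -0.02 ] open 0.298
bricks seen z [array([ 0.55 , -0.131,  0.072]), array([ 0.482, -0.139,  0.074])]
((0.5557860136032104, -0.1592075377702713), (0.2284054458141327, 0.22927185893058777), 8.60587215423584) [(221, 31, 84, 153), (299, 27, 77, 153)]
w16 centre [ 0.5554 -0.1607] r 0.0899 44
w16 n 3458 tilt about bar(x-slope) 0.06 along bar(y-slope) 0.02 deg, z 0.0728, sd 0.0008
```

View pics/w16.png

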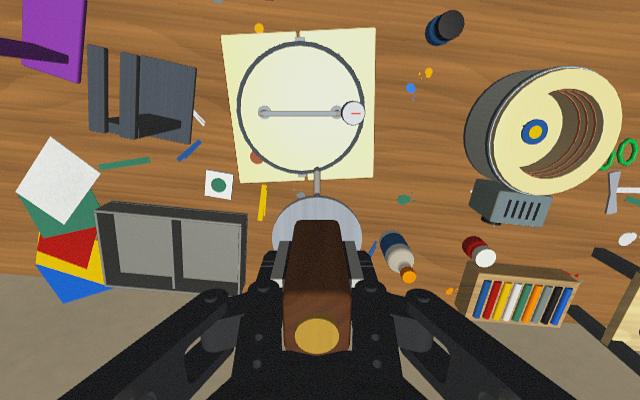

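Lid centre (0.5554,-0.1607) against bricks (0.5558,-0.1592), tilt under 0.1°: centred and flat. Now return the lifter.

```bash
python3 -c "
from h import *
go([.456,-.381,.40],83.5)"
```

```text
rotvec [-9.00e-04 -2.00e-04  2.18e-01] tool shift after turn [-0.2659 -0.1252  0.0214] dist 0.295
```

```bash
python3 -m pendant '[[[0,0,0,-0.001,0,0.109,1],[0,0,0,0,0,0.109,1],[-0.02,-0.009,0,0,0,0,1],[-0.04,-0.019,0,0,0,0,1],[-0.045,-0.021,0,0,0,0,1],[-0.045,-0.021,0.01,0,0,0,1],[-0.045,-0.021,0.01,0,0,0,1],[-0.04,-0.019,0,0,0,0,1],[-0.03,-0.015,0,0,0,0,1],[0,0,0,0,0,0,1]]]'; python3 -c "
from h import *
show();go([.456,-.381,.206],83.5)"
```

```text
time_s: 29.3
eef_pos: [0.4541, -0.3824, 0.4017]
eef_rot: [0.0, 0.748, 0.664, -0.0]
wrist_force: [-0.2, 0.6, -0.4]
opening: 0.297
 t 29.3 tcp [ 0.4541 -0.3824  0.4017] toolx yaw 83.16 tilt [-0.01 -0.07] F [-0.17  0.6  -0.36] M [ 0.046 -0.022  0.029] open 0.297
rotvec [-0.0001  0.0012 -0.006 ] tool shift after turn [0.0016 0.0017 0.1957] dist 0.196
```

```bash
python3 -m pendant '[[[0.001,0,0.03,0,0.001,-0.005,1],[0,0,0.045,0,0,0,1],[0,0,0.045,0,0,0,1],[0,0,0.04,0,0,0,1],[0,0,0.025,0,0,0,1],[0,0,0.008,0,0,0,1],[0,0,0,0,0,0,1],[0,0,0,0,0,0,1]]]'; python3 -c "
from h import *
show();go([.5355,-.390,.206],83.5);shoot('side','s17');shoot('wrist','w17');crop('s17',350,220,470,350,5,'c_s17')"
```

```text
time_s: 30.1
eef_pos: [0.4587, -0.3784, 0.2107]
eef_rot: [0.001, 0.744, 0.668, 0.001]
wrist_force: [-0.1, -0.5, -1.0]
opening: 0.299
 t 30.1 tcp [ 0.4587 -0.3784  0.2107] toolx yaw 83.8 tilt [ 0.16 -0.07] F [-0.11 -0.46 -0.98] M [-0.043  0.013 -0.049] open 0.299
rotvec [0.003  0.0009 0.0053] tool shift after turn [-0.0028  0.0776  0.0047] dist 0.078
```

View pics/c_s17.png

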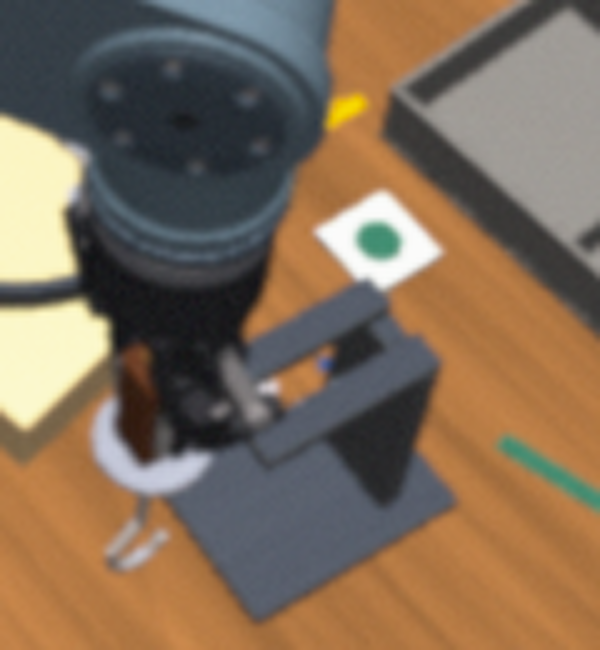

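View pics/w17.png

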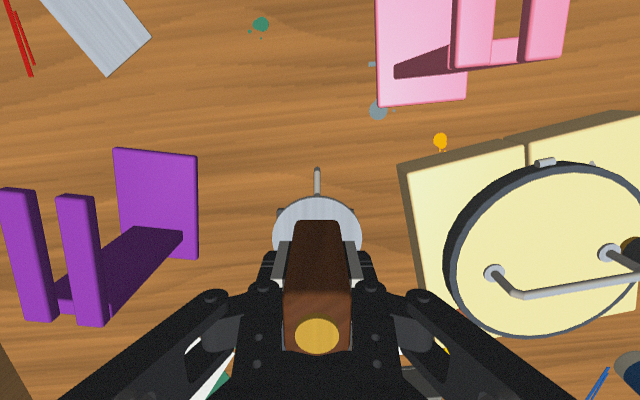

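```bash
python3 -m pendant '[[[-0.0028,0.006,0.003,0.002,0.001,0.003,1],[0,0.015,0.0,0,0,0,1],[0,0.02,0.0,0,0,0,1]]]'; python3 -c "
from h import *
show();go([.5355,-.390,.206],83.5)"
```

```text
time_s: 30.5
eef_pos: [0.499, -0.3858, 0.2062]
eef_rot: [-0.001, 0.746, 0.666, 0.0]
wrist_force: [0.2, -0.4, -1.9]
opening: 0.297
 t 30.5 tcp [ 0.499  -0.3858  0.2062] toolx yaw 83.57 tilt [-0.02  0.09] F [ 0.2  -0.38 -1.92] M [-0.011  0.018 -0.005] open 0.297
rotvec [-0.0005 -0.0015  0.0011] tool shift after turn [-0.0001  0.0367  0.0002] dist 0.037
```

```bash
python3 -m pendant '[[[0,0.013,0,0,-0.001,0.001,1],[0,0.014,0,0,0,0,1],[0,0.0095,0,0,0,0,1],[0,0,0,0,0,0,1],[0,0,0,0,0,0,1]]]'; python3 -c "
from h import *
show();go([.5355,-.390,.197],83.5);shoot('side','s18');crop('s18',350,220,470,350,5,'c_s18')"
```

```text
time_s: 31.0
eef_pos: [0.5346, -0.3891, 0.2053]
eef_rot: [-0.001, 0.746, 0.666, -0.0]
wrist_force: [0.2, 0.1, -1.5]
opening: 0.295
 t 31.0 tcp [ 0.5346 -0.3891  0.2053] toolx yaw 83.58 tilt [-0.09  0.09] F [ 0.16  0.06 -1.53] M [-0.015 -0.002 -0.009] open 0.295
rotvec [-0.0018 -0.0014  0.0014] tool shift after turn [-0.0008  0.001   0.0083] dist 0.008
```

View pics/c_s18.png

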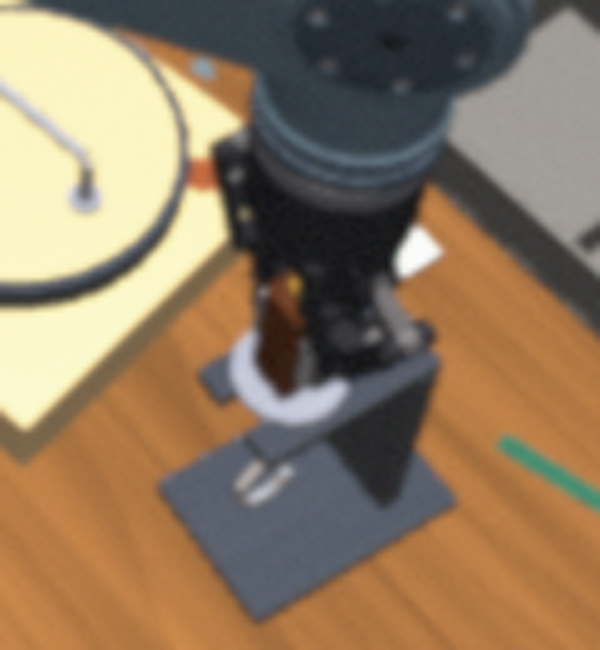

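The rod is in the slot with no side force, and the disc sits just above the prongs at crop (290,375). Lower gently.

```bash
python3 -m pendant '[[[-0.0008,0.001,0.003,0,0,0,1],[0,0,0.002,0,0,0,1],[0,0,0.001,0,0,0,1],[0,0,0.001,0,0,0,1],[0,0,0,0,0,0,1]]]'; python3 -m pendant '[[[0,0,0.001,0,0,0,1],[0,0,0,0,0,0,1]]]';python3 -m pendant '[[[0,0,0.0005,0,0,0,1],[0,0,0,0,0,0,1]]]'
```

```text
time_s: 31.55
eef_pos: [0.5355, -0.39, 0.1982]
eef_rot: [-0.001, 0.746, 0.666, 0.0]
wrist_force: [0.1, 0.7, -1.7]
opening: 0.294
time_s: 31.75
eef_pos: [0.5356, -0.39, 0.1973]
eef_rot: [-0.001, 0.746, 0.666, 0.0]
wrist_force: [-0.2, 0.2, -2.5]
opening: 0.298
time_s: 31.95
eef_pos: [0.5357, -0.39, 0.1971]
eef_rot: [-0.001, 0.746, 0.666, 0.0]
wrist_force: [-0.0, 0.8, -0.4]
opening: 0.297
```

```bash
python3 -m pendant '[[[0,0,0.0005,0,0,0,1],[0,0,0.0005,0,0,0,1],[0,0,0,0,0,0,1]]]'; python3 -c "
from h import *
feel(4,'side');show()"
```

```text
time_s: 32.25
eef_pos: [0.5357, -0.39, 0.1971]
eef_rot: [-0.001, 0.746, 0.666, 0.0]
wrist_force: [-3.0, 3.0, 6.3]
opening: 0.295
F [-3.178  2.887  6.067] sd [0.225 0.423 0.516] M [0.4219 0.4619 0.0014] sd [0.0128 0.0412 0.0289] J [-2.8600e-01 -5.2293e+01 -3.3630e+01  9.0000e-02 -1.1940e+00 -1.4000e-02] sd [0.0012 0.0063 0.0018 0.0005 0.0015 0.0001]
 t 32.45 tcp [ 0.5357 -0.39    0.1971] toolx yaw 83.58 tilt [-0.05  0.06] F [-3.1   2.93  6.04] M [0.402 0.469 0.019] open 0.294
```

```bash
python3 -m pendant '[[[0,0,-0.0007,0,0,0,1],[0,0,0,0,0,0,0.2],[0,0,0,0,0,0,-1],[0,0,0,0,0,0,-1],[0,0,0,0,0,0,-1],[0,0,0,0,0,0,-1],[0,0,0,0,0,0,-1],[0,0,0,0,0,0,-1]]]'; python3 -c "
from h import *
show();shoot('wrist','w19');shoot('side','s19');crop('s19',350,220,470,350,5,'c_s19')"
```

```text
time_s: 33.25
eef_pos: [0.5356, -0.3901, 0.1965]
eef_rot: [-0.001, 0.746, 0.666, 0.0]
wrist_force: [-0.8, 0.8, -0.1]
opening: 1.0
 t 33.25 tcp [ 0.5356 -0.3901  0.1965] toolx yaw 83.57 tilt [-0.07  0.09] F [-0.83  0.84 -0.07] M [-0.05  -0.003  0.024] open 1.0
```

View pics/w19.png

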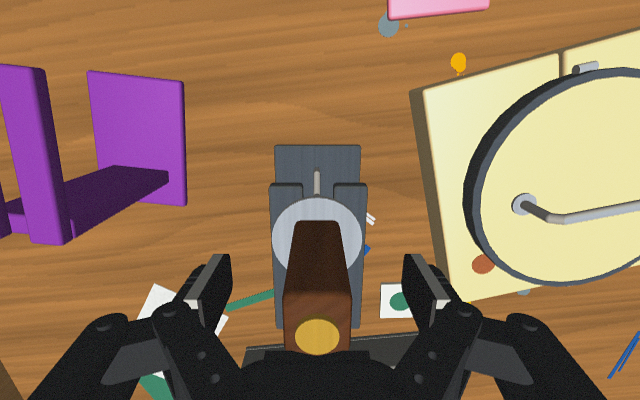

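View pics/c_s19.png

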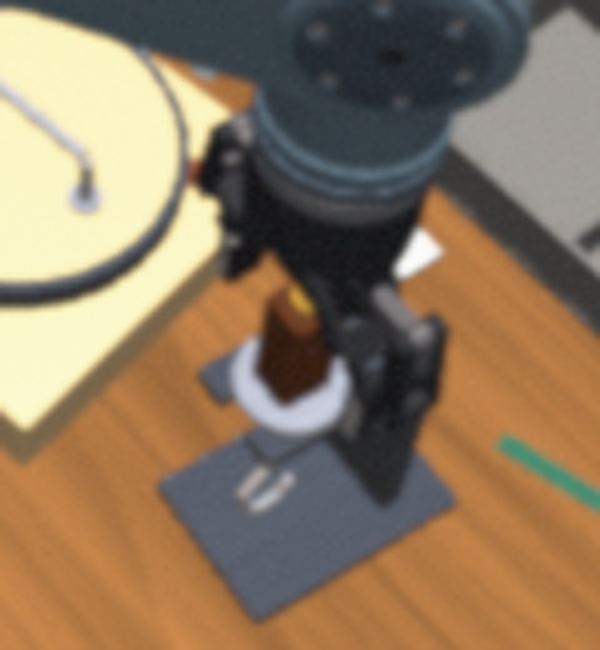

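The lifter hangs freely in the fork, aligned with the slot, and the gripper is open and clear. Retreat straight up, then take the final looks.

```bash
python3 -m pendant '[[[0,0,-0.01,0,0,0,-1],[0,0,-0.02,0,0,0,-1],[0,0,-0.04,0,0,0,-1],[0,0,-0.04,0,0,0,-1],[0,0,-0.04,0,0,0,-1],[0,-0.03,-0.01,0,0,0,-1],[0,-0.04,0,0,0,0,-1],[0,-0.04,0,0,0,0,-1],[0,-0.02,0,0,0,0,-1],[0,0,0,0,0,0,-1]]]'; python3 -m pendant '[[[0,0,0,0,0,0,-1],[0,0,0,0,0,0,-1],[0,0,0,0,0,0,-1]]]'; python3 -c "
from h import *
show();shoot('side','s20');shoot('top','t20');shoot('wrist','w20');crop('s20',260,120,460,330,4,'c_s20');lidc('s20',.071,(.555,-.16))"
```

```text
time_s: 34.35
eef_pos: [0.4048, -0.3757, 0.3583]
eef_rot: [-0.0, 0.746, 0.666, -0.0]
wrist_force: [0.4, -0.2, 0.0]
opening: 0.999
time_s: 34.65
eef_pos: [0.4075, -0.3757, 0.3566]
eef_rot: [-0.001, 0.745, 0.667, 0.0]
wrist_force: [0.1, -0.0, -0.1]
opening: 0.997
 t 34.65 tcp [ 0.4075 -0.3757  0.3566] toolx yaw 83.63 tilt [-0.07  0.1 ] F [ 0.11 -0.04 -0.1 ] M [ 0.004 -0.017 -0.077] open 0.997
s20 centre [ 0.5526 -0.1575] r 0.0889 12
```

View pics/s20.png

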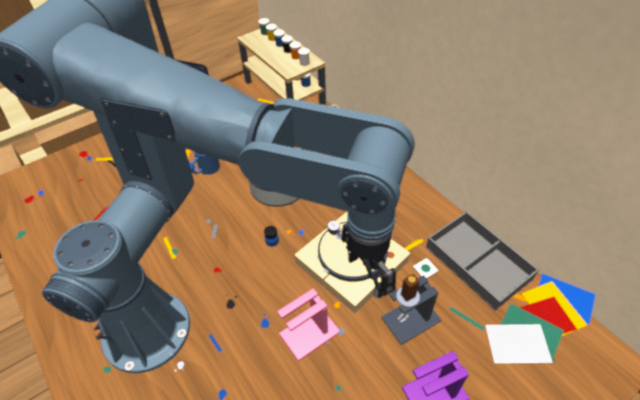

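View pics/t20.png

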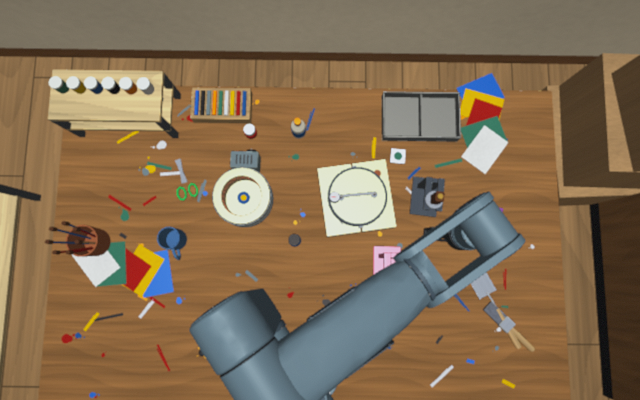

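View pics/c_s20.png

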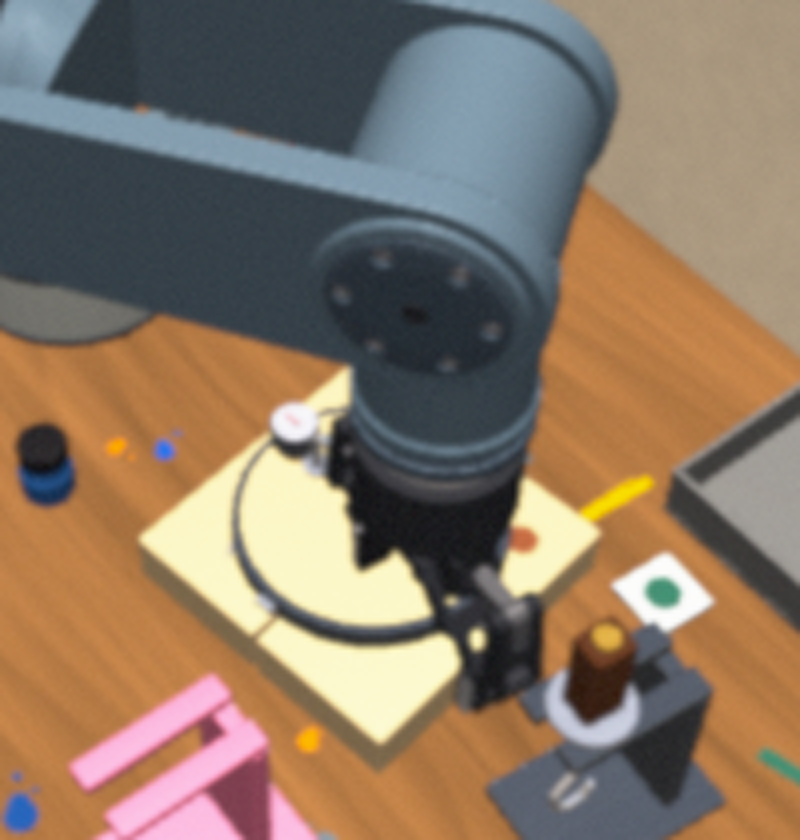

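The lid is centred on the bricks (top view 357,197), the lifter is hanging in its fork (437,199), and the bystanders are at their starting pixels. The robot touches nothing. Hand in.

```bash
python3 -c "
from bench import ctrl
print(ctrl.hand_in())"
```

```text
the job is handed in; nothing more can be done
None
```

The job is done and handed in at about 35 s of the 72 s allowed. The lid is flat on the firebricks and the lifter is back in the fork of its dark stand.

- **Finding the balance:** I felt the lid's balance by raising the bar about 3 mm at 8 mm and at 35 mm from the middle. The loads were 4.5 N and 4.9 N, which gives a lid weight of about 5.4 N and a balance point about 23 mm towards the pyrometer. Hooked there, every tilt I measured while it hung was under 2°. The largest tilt at any point was about 2.6°, during the first probe.
- **Lid placing:** In the close wrist view the lid centre was (0.5554, -0.1607) and the bricks' centre (0.5558, -0.1592), so it is within 2 mm, with tilt under 0.1°.
- **Lifter:** It hangs with its rod in the slot and its disc on both prongs, and the open gripper withdrew clear. The last wrist force was about zero.
- **Other things:** By eye in the top view, the other things on the table stayed at their starting pixels. I did not measure them.

Two checks disagreed:
- **Brick position:** The fixed cameras differed from each other by up to 7 mm on the bricks. The side view alone put the lid about 5 mm off centre. I trusted the close wrist view.
- **Side-camera fit:** The last fit of the lid from the side camera was partly hidden by the arm and was not used.

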